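Clear the carving bench: rosettes, corner blocks and gouge to their places

ROBOT

A 7-joint arm with a two-finger parallel gripper is mounted at the origin on the work surface. World frame = base frame: x ahead of the robot, y to its left, z up, the work surface at z = 0. Lengths are in m, angles in rad, forces in N, time in s.
With the tool pointing down it reaches from about 0.4 to 0.9 m from the base axis. Payload 5.5 kg.
Tool frame: the origin (TCP) lies between the finger pads; the fingertips stand 8 mm ahead of it and the grasp point (between the pads) lies 11 mm behind it (ctrl.tip_reach is the distance from the TCP to the fingertips, in m); z points along the fingers, y is the direction in which the jaws open and shut (so a half turn about z gives the same grasp; the last joint's range is limited). The gripper opens to 92 mm and grips with 3 to 60 N. Pads are 19 mm wide; open, the fingers measure 130 mm over their backs; the gripper's body (75 mm by 190 mm) begins 47 mm behind the grasp point.
Start: joints at [-1.047, 0.501, -0.427, 1.55, 0.221, 1.138, -0.21], TCP at [0.168, 0.628, 0.235] pointing down, gripper open.
Joint ranges: [-2.88, 2.88], [-0.31, 2.03], [-1.54, 1.56], [0.2, 2.42], [-1.41, 4.55], [0.19, 2.02], [-2.57, 2.57]. Speed limits (rad/s): [2.57, 2.57, 3.14, 3.14, 3.14, 3.14, 3.14].

INTERFACE

Orientations are given as a unit quaternion [w, x, y, z].
In Python, from workcell import ctrl gives the robot as it stands.
- The arm moves only by the tool step_arm, never from a script. Its argument "commands" is a list of rows, each a list of 3 entries, a list of its own where there are three numbers: the shift along the tool's x, y, z in cm, then the turn about the tool's z in rad, then the opening, from 0 (shut) to 1 (fully open). In form: [[[tx, ty, tz], spin, gripper], ...]. A call has 1 to 8 rows; each row shifts and turns the commanded pose from where the row before left it, along the tool's axes as they then stand; what a row does not reach is not made up. A row lasts 1/8 s, in which the tool goes at most 62.5 mm and 10.7 degrees, less where a joint would pass 70% of its speed; a pose out of reach is approached as far as the arm can. A call with a gripper value outside its range is refused whole. The fingers move at their own pace and stop on an object; "force" is the grip in N (left out, the last holds). Time passes only in rows, so rows that do not move let the fingers close. It gives the time, the measured TCP pose, the force and the opening at its end, in the units of the state.
- ctrl.observe(): the state, without advancing time (a new reading comes with each control period).
- ctrl.get_image(name): name is "side" or "top" or "wrist"; returns the picture (480x640x3 uint8, red, green, blue); there is no depth.
- ctrl.get_calibration(name): a dict with "mtx" (3x3 intrinsics, pixels), "cam_to_world" (4x4, takes a point from camera to world coordinates). Camera axes: x right, y down, z forward; pixel columns grow to the right and rows downward; lengths in m; the calibration is good to about 2 mm. A picture is of the moment at which its call begins: read the wrist's pose just before it. get_calibration takes no time and is no camera call; for the wrist camera it gives the pose at the moment of the call.
- ctrl.finish_job(): hands the job in, once; it reports no verdict.
Trained networks look in the newest picture that a camera, given by its name, has taken for a name from the list of things; names that differ only in an ending like _2 or _b are one class to them, and where a whole thing is asked for, a point or a joint stands for the part that bears it (a point fixed in the world has none). Each returns a list of dicts, best first, with "confidence" (0 to 1); they miss things now and then, are a little off and sometimes report something else, mostly with a low value. They report only what shows in the picture. A call takes as long as a camera call. They do not tell look-alikes from the thing itself.
- ctrl.boxes_of(camera, query): "at" ([x, y, z] in m, in the coordinates of the camera as it stood for that picture, good to about 4 mm: the middle of the surface that is visible of it).
- ctrl.tip_of(camera, query): "at" ([x, y, z] in m, in the coordinates of the camera as it stood for that picture, good to about 4 mm: a listed point, or the origin of a listed thing).
The state is a dict: "clock": time; "q": joint angles; "qvel": joint speeds; "joint_efforts": joint torques, N m; "tool_pos": TCP position; "tcp_rot": TCP orientation; "wrist_force": force on the tool from outside, world axes, zero at the start; "ft_torque": the same for the moment, N m; "opening": finger opening in m.
Only numpy, scipy, OpenCV 4.12 (cv2) and the standard library are available. Lean on these libraries where they do the work, as an engineer would, in place of code of your own. Each camera call takes 0.05 s, during which the arm holds its last target.

TASK

Tidy the carving bench: lay both round rosettes in the round dish and both square corner blocks in the rectangular tray, each flat on the floor of its dish or tray with the carved face up and none on top of another. Put the gouge lengthwise on the clip rail, the octagonal part of its handle midway between the two spring clips, and press it down until it snaps fully home in both.

Things in the scene. Friction and masses are not known exactly. Their poses are not given: they have to be found in the camera images.
- rosette1: Round carved rosette 1 of two alike: a pale wooden disc 46 mm in diameter and 18 mm thick with straight sides and a ring of eight dark petals on its upper face, 25 g. Starts lying flat on the bench, carved face up, loose, at least 25 mm clear all round. Origin: centre of the underside; z up through the carved face.
- block1: Square carved corner block 1 of two alike: a pale wooden block 42 x 42 mm and 18 mm thick with a dark cross and border on its upper face, 25 g. Starts lying flat on the bench, carved face up, loose, at least 25 mm clear all round. Origin: centre of the underside; x and y along its sides, z up through the carved face.
- rosette2: Round carved rosette 2 of two alike: a pale wooden disc 46 mm in diameter and 18 mm thick with straight sides and a ring of eight dark petals on its upper face, 25 g. Starts lying flat on the bench, carved face up, loose, at least 25 mm clear all round. Origin: centre of the underside; z up through the carved face.
- block2: Square carved corner block 2 of two alike: a pale wooden block 42 x 42 mm and 18 mm thick with a dark cross and border on its upper face, 25 g. Starts lying flat on the bench, carved face up, loose, at least 25 mm clear all round. Origin: centre of the underside; x and y along its sides, z up through the carved face.
- gouge: Wood-carving gouge, 200 mm, about 90 g, lying on a flat. Pale handle 130 mm: the middle 60 mm octagonal, 22 mm across flats (grip here from above, across it), a round part 20 mm thick, 35 mm long at each side of it, for the clips; then an 8 mm steel shank and blade, tip 135 mm from the origin. Origin: on the axis, mid-octagon, 11 mm above the bench; x along the axis to the blade.
- dish: Round dark wooden dish, fixed to the bench: 154 mm over the rim, 22 mm high, inner floor flat, 130 mm in diameter, 6 mm above the bench, wall 5 mm leaning slightly outwards. Origin: centre of the underside. For the rosettes.
- box: Rectangular dark wooden tray, fixed to the bench: outside 150 mm along its x, 120 mm along its y, 22 mm high, walls and floor 5 mm thick (inside 140 x 110 mm, floor 5 mm above the bench). Origin: centre of the underside. For the corner blocks.
- rail: Clip rail, fixed to the bench: dark wooden board 140 (x) x 70 (y) x 12 mm with two upward-opening steel spring clips in line at x = -50 and +50 mm. Each has two springy jaws, 12 mm wide along x, lips 16 mm apart, lip tops 42 mm above the bench, over a flat saddle 22 mm above the bench. Origin: centre of the board's underside; the gouge lies along x, blade at either end.
- rail_home (a point): Point midway between the two clips, 32 mm above the bench, where the gouge's origin is once home; axes as the rail's. Hold the gouge level above it, its octagon between the clips, and press straight down with 10 to 20 N: the lips first stop it about 14 mm above home, then both round parts snap past them onto the saddles.
Not all that is in view belongs to the job. What is shaped like the gouge but black is not meant. Leave any yellow look-alike of the rosette2 alone.

How it is judged:
By the outcome, as a careful person would: the job done as asked, in the order asked, and still so for the second after the job is handed in, with the robot touching nothing.
It also fails if it takes over 109 s, if anything falls off the work surface, if the arm or the gripper's body presses on something with over 40 N, if the wrist force passes 120 N, or if a joint passes its speed limit or range.

## Working session

There is one attempt and no reset: what is moved stays moved. The work goes in short steps, Python scripts to look and compute and a tool call to move; the robot and the scene stay as the last step left them, time stands still between calls to the robot, and variables do not carry over. Pictures are saved under pics/ and viewed, and the job is handed in when it is done.

Besides the shell and the picture viewer there is one more tool, called as name([rows], argument=value, ...), one row to a line, values as JSON. step_arm: Moves the arm, as the interface text tells. Its arguments: {"type":"object","properties":{"commands":{"type":"array"},"force":{"type":"number"}},"required":["commands"]}

```bash
mkdir -p pics; ls; python3 - <<'E'
from workcell import ctrl
import cv2
s=ctrl.observe(); print({k:(v if not hasattr(v,'round') else v) for k,v in s.items()})
for n in ["top","side","wrist"]:
    im=ctrl.get_image(n); cv2.imwrite(f"pics/{n}0.png",im[:,:,::-1])
    c=ctrl.get_calibration(n); print(n,c['mtx'],c['cam_to_world'])
E
```

```text
pics
{'clock': 0.0, 'q': array([-1.04680958,  0.50183871, -0.42677436,  1.55147321,  0.22081069,
        1.13833663, -0.21030867]), 'qvel': array([ 1.29979774e-03, -3.46812154e-04, -5.85869368e-04, -1.14171479e-05,
        3.67104819e-04, -1.00638369e-03, -8.24558165e-04]), 'joint_efforts': array([ 2.58958707e-04, -5.66583145e+01, -5.81620842e+00, -2.79121166e+01,
       -6.87149470e-02,  3.07495845e-02,  2.00180762e-04]), 'tool_pos': array([0.16747198, 0.62731879, 0.23367296]), 'tcp_rot': array([-1.47713183e-04,  1.30004029e-01,  9.91512963e-01, -9.87594022e-04]), 'wrist_force': array([ 0.33250328,  0.90648816, -0.40280982]), 'ft_torque': array([-0.03225904,  0.04487022, -0.01827482]), 'opening': 0.09171631870428601}
top [[600.90848166   0.         334.9277943 ]
 [  0.         600.90848166 243.91131255]
 [  0.           0.           1.        ]] [[ 0.0073864  -0.98769105  0.15624285  0.21392956]
 [-0.99986498 -0.0050013   0.01565298 -0.00442191]
 [-0.01467889 -0.15633737 -0.98759463  1.4495675 ]
 [ 0.          0.          0.          1.        ]]
side [[455.42243103   0.         316.27294433]
 [  0.         455.42243103 232.51093238]
 [  0.           0.           1.        ]] [[ 0.88019166 -0.28772955  0.37745774  0.10024527]
 [-0.47422459 -0.56555029  0.67473247 -0.58945   ]
 [ 0.01933087 -0.77289364 -0.63424108  0.61102836]
 [ 0.          0.          0.          1.        ]]
wrist [[400.64002099   0.         327.87822464]
 [  0.         400.64002099 237.38020963]
 [  0.           0.           1.        ]] [[ 0.25700729  0.92104646  0.2926101   0.08767917]
 [ 0.96640827 -0.24446667 -0.07931648  0.6488167 ]
 [-0.00152075  0.30316573 -0.95293663  0.38426913]
 [ 0.          0.          0.          1.        ]]
```

View pics/top0.png

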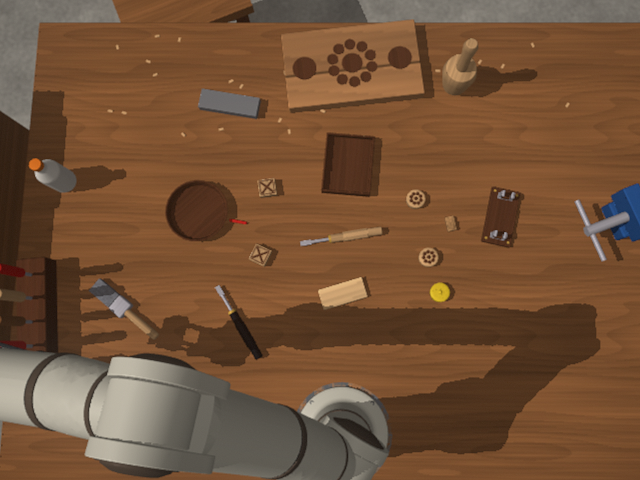

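View pics/side0.png

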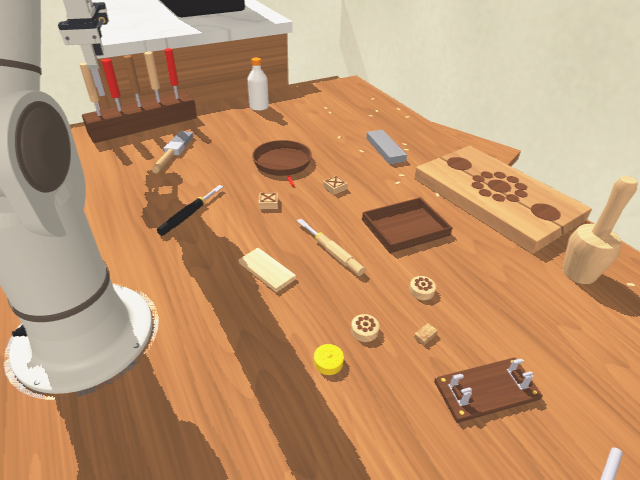

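View pics/wrist0.png

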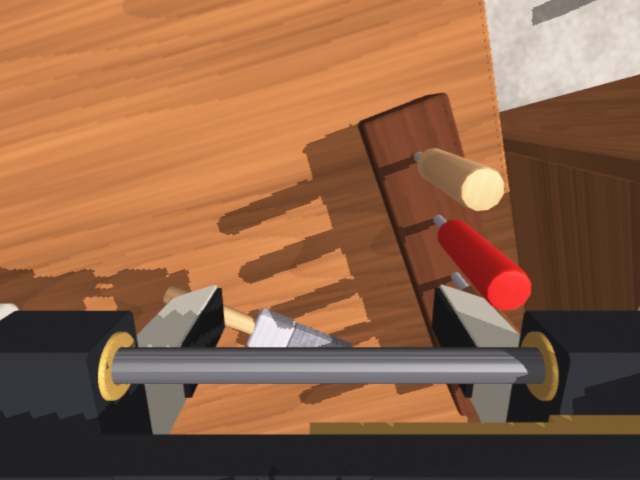

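Top view: rosettes at (416,199) and (429,257), with a yellow look-alike at (440,292). Blocks are at (267,187) and (260,254). The pale gouge is at (345,236); the black look-alike is at (238,320). Dish (201,210), tray (350,164), rail (502,216). The scrap at (451,224) and the pale plank at (343,292) are clutter. I'll check the candidates in an enlarged crop and measure.

```bash
cat > h.py <<'E'
from workcell import ctrl
import numpy as np, cv2
from scipy.spatial.transform import Rotation as R
def px2w(cam,u,v,z,c=None):
    c=c or ctrl.get_calibration(cam); T=np.array(c['cam_to_world']); K=np.array(c['mtx'])
    d=T[:3,:3]@np.linalg.solve(K,[u,v,1]); o=T[:3,3]; return o+d*(z-o[2])/d[2]
def w2px(cam,p,c=None):
    c=c or ctrl.get_calibration(cam); T=np.array(c['cam_to_world']); K=np.array(c['mtx'])
    q=K@(T[:3,:3].T@(np.array(p)-T[:3,3])); return q[:2]/q[2]
def pose():
    s=ctrl.observe(); w,x,y,z=s['tcp_rot']; return np.array(s['tool_pos']),R.from_quat([x,y,z,w]),s
def jaw_yaw():
    p,r,s=pose(); y=r.as_matrix()[:,1]; return np.arctan2(y[1],y[0])
def to(target,jaw=None):
    """tool-frame shift cm BEFORE spin, spin rad (tool z down: +spin = -world yaw)"""
    p,r,s=pose(); d=r.inv().apply(np.array(target)-p)*100
    sp=0
    if jaw is not None:
        e=(jaw-jaw_yaw()+np.pi/2)%np.pi-np.pi/2; sp=-e
    return d.round(2),round(sp,3),'q7',round(s['q'][6],2)
E
python3 - <<'E'
from h import *
im=cv2.imread('pics/top0.png')
c=im[120:310,150:530]; cv2.imwrite('pics/top0c.png',cv2.resize(c,None,fx=2.1,fy=2.1,interpolation=cv2.INTER_CUBIC))
for q in ['rosette1','block1','gouge','dish','box','rail','rail_home']:
    try:
        T=ctrl.get_calibration('top')['cam_to_world']
        for f in (ctrl.tip_of,):
            print(q,[(round(d['confidence'],2),(T[:3,:3]@d['at']+T[:3,3]).round(3),w2px('top',T[:3,:3]@d['at']+T[:3,3]).round()) for d in f('top',q)])
    except Exception as e: print(q,e)
print(ctrl.observe()['clock'],jaw_yaw())
E
```

```text
rosette1 [(0.87, array([ 0.325, -0.231,  0.   ]), array([438., 293.])), (0.57, array([ 0.556, -0.181, -0.001]), array([416., 199.])), (0.54, array([ 0.413, -0.205, -0.003]), array([427., 257.]))]
block1 [(0.63, array([0.581, 0.188, 0.001]), array([267., 189.])), (0.59, array([0.414, 0.201, 0.001]), array([260., 255.]))]
gouge [(0.79, array([0.226, 0.232, 0.011]), array([244., 333.])), (0.76, array([ 0.465, -0.031,  0.013]), array([355., 234.]))]
dish [(0.88, array([0.522, 0.359, 0.   ]), array([198., 212.]))]
box [(0.78, array([ 0.64 , -0.012,  0.002]), array([348., 166.]))]
rail [(0.73, array([ 0.512, -0.386, -0.003]), array([500., 217.]))]
rail_home [(0.93, array([ 0.513, -0.391,  0.029]), array([506., 214.]))]
0.5 1.3100556137204338
```

View pics/top0c.png

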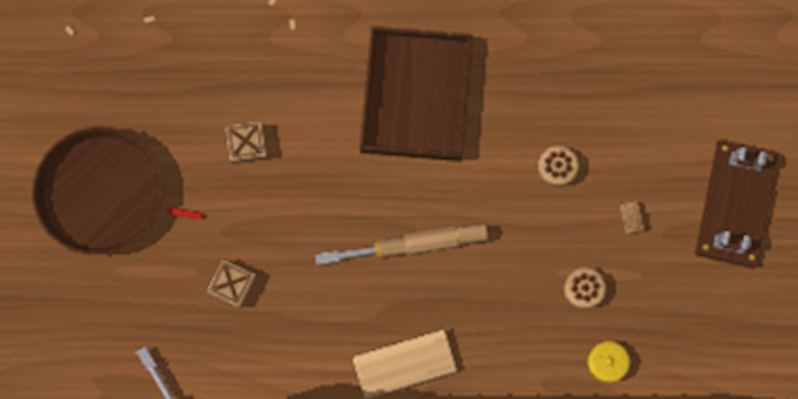

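Confirmed: carved pale discs at (416,199) and (429,257), the yellow one has no petals. The gouge is the pale-handled tool at (345,236). Next, accurate poses.

```bash
python3 - <<'E'
from h import *
im=cv2.imread('pics/top0.png'); hsv=cv2.cvtColor(im,cv2.COLOR_BGR2HSV)
out=im.copy()
def seg(cx,cy,r,z,lo=120):
    sub=im[cy-r:cy+r,cx-r:cx+r].astype(int)
    m=((sub[:,:,0]>lo*0.62)&(sub[:,:,2]>lo)).astype(np.uint8)
    m=cv2.morphologyEx(m,cv2.MORPH_CLOSE,np.ones((7,7),np.uint8))
    cs,_=cv2.findContours(m,cv2.RETR_EXTERNAL,cv2.CHAIN_APPROX_NONE); c=max(cs,key=cv2.contourArea)+[cx-r,cy-r]
    pts=np.array([px2w('top',u,v,z)[:2] for u,v in c[:,0]])
    rr=cv2.minAreaRect((pts*1000).astype(np.float32)); cv2.drawContours(out,[c],-1,(0,255,0),1)
    return np.round(rr[0],1),np.round(rr[1],1),round(rr[2],1)
print('r1',seg(416,199,18,.018)); print('r2',seg(429,257,18,.018))
print('b1',seg(267,187,18,.018)); print('b2',seg(260,254,18,.018))
print('sample',im[236,355],im[236,330],im[210,201],im[200,416])
o=out[120:310,150:530]; cv2.imwrite('pics/seg.png',cv2.resize(o,None,fx=2.1,fy=2.1))
f=lambda u,v,z:px2w('top',u/2.1+150,v/2.1+120,z)[:2].round(4)
# tray rim corners
print('tray',[f(*p,.022) for p in ((373,27),(473,35),(463,160),(360,152))])
print('dish rim',f(100,190,.022), 'extents',f(34,190,.022),f(165,190,.022),f(100,127,.022),f(100,254,.022))
print('rail board',[f(*p,.012) for p in ((722,140),(778,157),(757,267),(696,252))])
print('gouge ends handle',f(380,250,.011),f(496,232,.011),'tip',f(316,262,.006))
E
```

```text
r1 (array([ 553.5, -176.1]), array([42.4, 44. ]), 0.2)
r2 (array([ 409.9, -205.2]), array([43.1, 43.7]), 89.2)
b1 (array([581.4, 187.6]), array([42.2, 41.9]), 8.6)
b2 (array([413.9, 201. ]), array([40.4, 41.8]), 64.8)
sample [ 88 127 165] [ 68 131 169] [32 50 83] [ 87 127 166]
tray [array([0.7184, 0.0384]), array([ 0.7088, -0.0795]), array([ 0.5578, -0.0675]), array([0.5669, 0.0521])]
dish rim [0.5205 0.3532] extents [0.5202 0.4301] [0.5208 0.2776] [0.5957 0.3565] [0.4453 0.35  ]
rail board [array([ 0.5853, -0.3698]), array([ 0.5652, -0.434 ]), array([ 0.4356, -0.4048]), array([ 0.4527, -0.3356])]
gouge ends handle [0.4534 0.0281] [ 0.4752 -0.1059] tip [0.4398 0.1023]
```

View pics/seg.png

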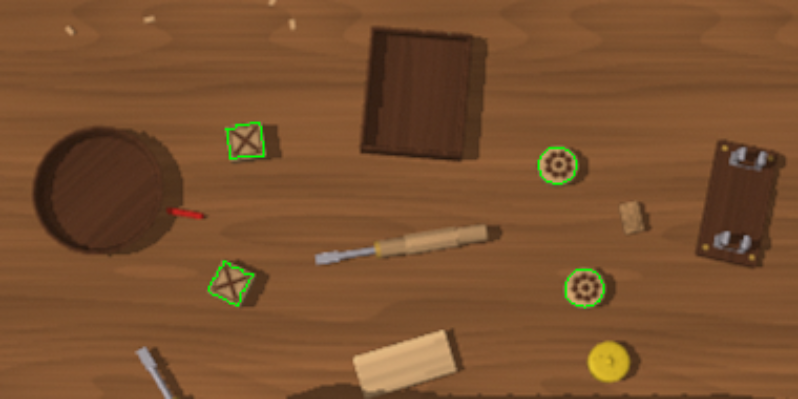

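```bash
python3 -c "
from h import *
print(to([.554,-.178,.12]),to([.554,-.178,.12],np.pi/2))"
```

```text
(array([-58.12, -67.91,  11.47]), 0, 'q7', np.float64(-0.21)) (array([-58.12, -67.91,  11.47]), np.float64(-0.261), 'q7', np.float64(-0.21))
```

step_arm([
  [[-3.6, -4.2, 0], 0, 1],
  [[-3.6, -4.2, 0], 0, 1],
  [[-3.6, -4.2, 0], 0, 1],
  [[-3.6, -4.2, 0], 0, 1],
  [[-3.6, -4.2, 0], 0, 0.75],
  [[-3.6, -4.2, 0], 0, 0.75],
  [[-3.6, -4.2, 0], 0, 0.75],
  [[-3.6, -4.2, 0.5], 0, 0.75],
])

```text
clock: 1.5
tool_pos: [0.3602, 0.2278, 0.2304]
tcp_rot: [0.001, 0.13, 0.992, 0.001]
wrist_force: [0.6, 0.2, 0.2]
opening: 0.0689
```

step_arm([
  [[-3.6, -4.2, 0.5], 0, 0.75],
  [[-3.6, -4.2, 0.5], 0, 0.75],
  [[-3.6, -4.2, 1], 0, 0.75],
  [[-3.6, -4.2, 1], 0, 0.75],
  [[-3.6, -4.2, 1], 0, 0.75],
  [[-3.6, -4.2, 1], 0, 0.75],
  [[-3.6, -4.2, 0], 0, 0.75],
  [[-3.6, -4.2, 0], 0, 0.75],
])

```text
clock: 2.5
tool_pos: [0.5516, -0.1712, 0.1797]
tcp_rot: [0.0, 0.13, 0.992, 0.0]
wrist_force: [0.8, 0.4, -0.8]
opening: 0.069
```

```bash
python3 - <<'E'
from h import *
c=ctrl.get_calibration('wrist'); im=ctrl.get_image('wrist'); cv2.imwrite('pics/w1.png',im[:,:,::-1])
p,r,s=pose(); print(p,s['clock'],s['q'].round(2),s['opening'],jaw_yaw())
print(w2px('wrist',[.5535,-.1761,.018],c))
print(to([.554,-.177,.012]))
E
```

```text
[ 0.55378498 -0.18049085  0.18028858] 2.55 [ 0.19  0.4   0.09  1.8  -0.04  0.94  1.6 ] 0.06869534780993783 1.3032096306113734
[322.73279501 221.26117369]
(array([ 0.17,  0.43, 16.83]), 0, 'q7', np.float64(1.6))
```

View pics/w1.png

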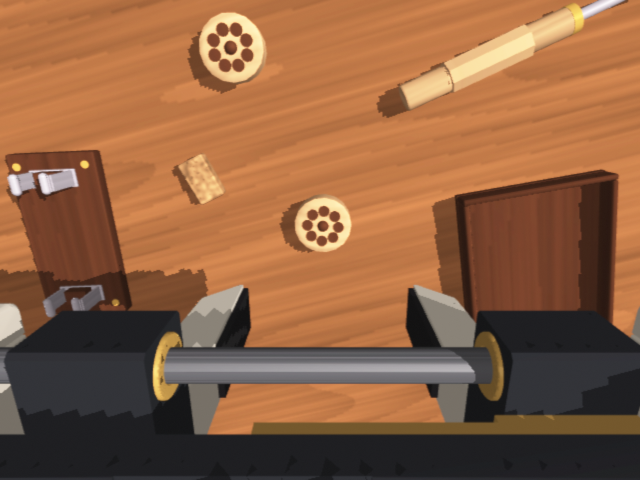

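Wrist view: rosette1 at (323,224), 3 px from the predicted position. The gouge handle runs (405,98) to (575,18) and the rail clips are at (45,180) and (75,298). Going down.

step_arm([
  [[0.2, 0.4, 4], 0, 0.75],
  [[0, 0, 5], 0, 0.75],
  [[0, 0, 4.8], 0, 0.75],
  [[0, 0, 2], 0, 0.75],
  [[0, 0, 1], 0, 0.75],
  [[0, 0, 0], 0, 0.75],
  [[0, 0, 0], 0, 0.3],
  [[0, 0, 0], 0, 0.3],
], force=15)

```text
clock: 3.55
tool_pos: [0.551, -0.1658, 0.0131]
tcp_rot: [0.001, 0.13, 0.992, -0.0]
wrist_force: [0.1, -0.8, -0.2]
opening: 0.0532
```

step_arm([
  [[0, 0, 0], 0, 0.3],
  [[0, 0, 0], 0, 0.3],
], force=15)

```text
clock: 3.8
tool_pos: [0.5506, -0.1656, 0.0126]
tcp_rot: [0.001, 0.13, 0.992, -0.0]
wrist_force: [-0.4, 0.5, 6.2]
opening: 0.045
```

step_arm([
  [[0, 0, -3], 0, 0.3],
  [[0, 0, -5], 0, 0.3],
  [[0, 0, -4], 0, 0.3],
  [[0, 0, 0], 0, 0.3],
])

```text
clock: 4.3
tool_pos: [0.5526, -0.166, 0.1353]
tcp_rot: [0.003, 0.13, 0.992, -0.0]
wrist_force: [0.6, 0.2, -0.6]
opening: 0.0448
```

```bash
python3 -c "
from h import *
print(pose()[0],ctrl.observe()['opening'],to([.5466,.347,.132]))"
```

```text
[ 0.55258178 -0.16600281  0.1353136 ] 0.04483871235032531 (array([13.8 , 49.41,  0.25]), 0, 'q7', np.float64(1.6))
```

step_arm([
  [[0.7, 2.5, 0], 0, 0.3],
  [[1.4, 5, 0], 0, 0.3],
  [[1.4, 5, 0], 0, 0.3],
  [[1.4, 5, 0], 0, 0.3],
  [[1.4, 5, 0], 0, 0.3],
  [[1.4, 5, 0], 0, 0.3],
  [[1.4, 5, 0], 0, 0.3],
  [[1.4, 5, 0], 0, 0.3],
])

```text
clock: 5.3
tool_pos: [0.544, 0.2253, 0.1302]
tcp_rot: [-0.001, 0.13, 0.992, -0.001]
wrist_force: [1.3, -1.0, -0.6]
opening: 0.045
```

step_arm([
  [[1.4, 5, 0], 0, 0.3],
  [[1.4, 5, 0], 0, 0.3],
  [[0.6, 2, 0], 0, 0.3],
  [[0, 0, 0], 0, 0.3],
  [[0, 0, 0], 0, 0.3],
])

```text
clock: 5.92
tool_pos: [0.5437, 0.3457, 0.1309]
tcp_rot: [-0.0, 0.131, 0.991, -0.001]
wrist_force: [0.1, -0.6, -0.3]
opening: 0.0449
```

```bash
python3 - <<'E'
from h import *
p,r,s=pose(); print(p,s['clock'],s['q'].round(2),s['opening'],jaw_yaw(),to([.5466,.347,.019]))
c=ctrl.get_calibration('wrist'); im=ctrl.get_image('wrist'); cv2.imwrite('pics/w2.png',im[:,:,::-1])
print(w2px('wrist',[.5205,.354,.006],c))
E
```

```text
[0.54365475 0.34572301 0.13086369] 5.925 [-0.59  0.57 -0.03  1.66  0.02  0.92  0.68] 0.044885375714150806 1.3076400282402911 (array([-0.25,  0.23, 11.19]), 0, 'q7', np.float64(0.68))
[331.42523118 197.2176941 ]
```

View pics/w2.png

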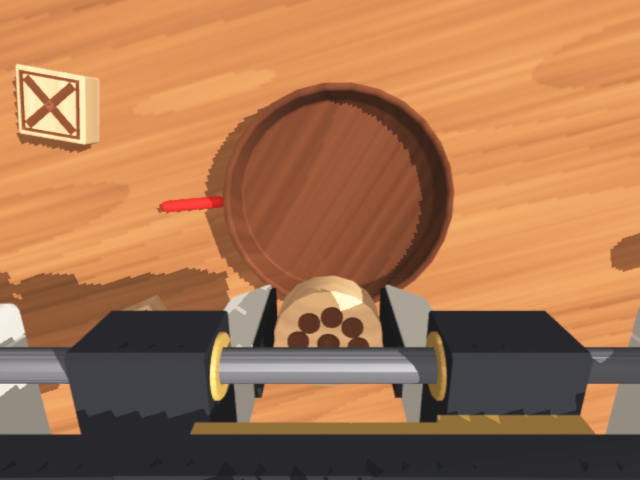

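Dish floor centre at about (333,195), matching the prediction (331,197). The rosette is held level between the pads at (330,330). Lowering it.

step_arm([
  [[-0.2, 0.2, 3], 0, 0.3],
  [[0, 0, 4], 0, 0.3],
  [[0, 0, 3], 0, 0.3],
  [[0, 0, 0.8], 0, 0.3],
  [[0, 0, 0.3], 0, 0.3],
  [[0, 0, 0], 0, 0.3],
  [[0, 0, 0], 0, 0.65],
  [[0, 0, 0], 0, 0.65],
])

```text
clock: 6.98
tool_pos: [0.5462, 0.3506, 0.0217]
tcp_rot: [0.001, 0.13, 0.992, 0.001]
wrist_force: [-0.0, 0.0, -0.3]
opening: 0.0582
```

step_arm([
  [[0, 0, 0], 0, 0.65],
  [[0, 0, -3], 0, 0.65],
  [[0, 0, -4], 0, 0.65],
  [[0, 0, -5], 0, 0.65],
  [[0, 0, 0], 0, 0.75],
])

```text
clock: 7.6
tool_pos: [0.5488, 0.3522, 0.146]
tcp_rot: [0.004, 0.13, 0.991, 0.003]
wrist_force: [0.1, 0.5, 0.4]
opening: 0.0658
```

```bash
python3 -c "
from h import *
print(pose()[0],ctrl.observe()['opening'],to([.410,-.205,.132]))"
```

```text
[0.5487535  0.35224426 0.14601801] 0.06578442114941828 (array([ -0.96, -57.43,   0.99]), 0, 'q7', np.float64(0.68))
```

step_arm([
  [[0, -2.5, 0], 0, 0.75],
  [[0, -5, 0], 0, 0.75],
  [[-0.1, -5.3, 0], 0, 0.75],
  [[-0.1, -5.3, 0], 0, 0.75],
  [[-0.1, -5.3, 0], 0, 0.75],
  [[-0.1, -5.3, 0], 0, 0.75],
  [[-0.1, -5.3, 0], 0, 0.75],
  [[-0.1, -5.3, 0], 0, 0.75],
])

```text
clock: 8.6
tool_pos: [0.4491, -0.0327, 0.1402]
tcp_rot: [-0.0, 0.13, 0.992, -0.0]
wrist_force: [0.5, -1.5, -0.4]
opening: 0.069
```

step_arm([
  [[0, -5.3, 0], 0, 0.75],
  [[0, -5.3, 0], 0, 0.75],
  [[0, -5, 0], 0, 0.75],
  [[0, -2.5, 0], 0, 0.75],
  [[0, 0, 0], 0, 0.75],
  [[0, 0, 0], 0, 0.75],
])

```text
clock: 9.35
tool_pos: [0.4034, -0.2049, 0.1402]
tcp_rot: [-0.0, 0.13, 0.992, 0.0]
wrist_force: [0.7, -0.0, 0.6]
opening: 0.0688
```

```bash
python3 - <<'E'
from h import *
p,r,s=pose(); print(p,s['clock'],s['q'].round(2),s['opening'],jaw_yaw(),to([.410,-.205,.0125]))
c=ctrl.get_calibration('wrist'); im=ctrl.get_image('wrist'); cv2.imwrite('pics/w3.png',im[:,:,::-1])
print(w2px('wrist',[.410,-.205,.018],c))
cv2.imwrite('pics/top3.png',cv2.resize(ctrl.get_image('top')[120:310,150:530,::-1],None,fx=2.1,fy=2.1,interpolation=2))
E
```

```text
[ 0.40340941 -0.20494873  0.14023742] 9.35 [ 0.25  0.25  0.19  2.13 -0.07  0.76  1.79] 0.06879823261668486 1.310708226882976 (array([-0.65,  0.16, 12.77]), 0, 'q7', np.float64(1.79))
[330.236173   240.57403637]
```

View pics/w3.png

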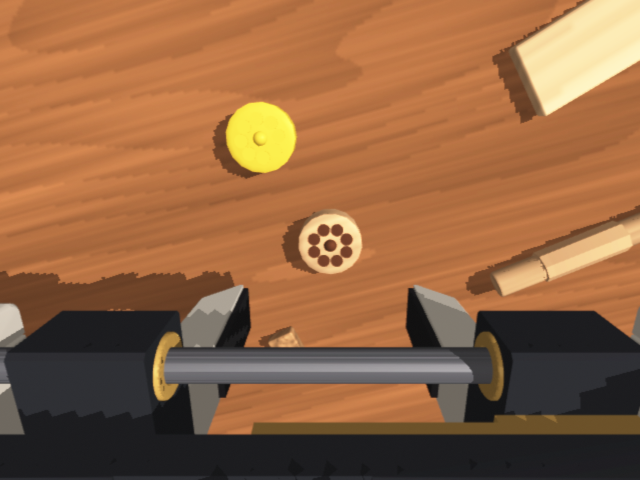

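View pics/top3.png

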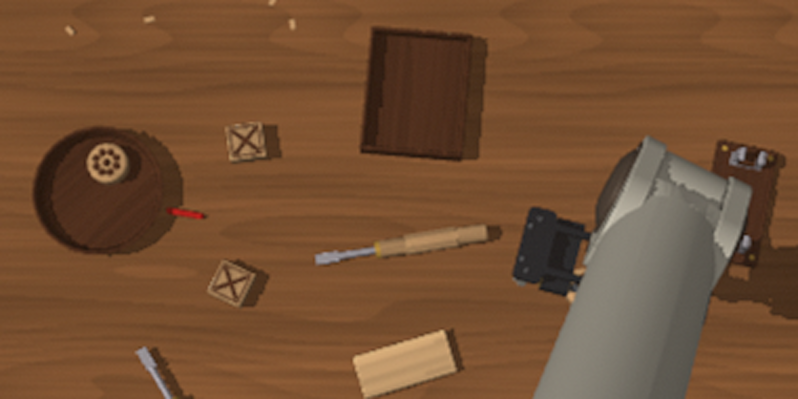

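Rosette1 lies in the dish, carved face up. Rosette2 (petals) is at (330,243), as predicted; the yellow one at (261,137) stays clear.

step_arm([
  [[-0.6, 0.1, 3], 0, 0.75],
  [[0, 0, 5], 0, 0.75],
  [[0, 0, 3.5], 0, 0.75],
  [[0, 0, 1.2], 0, 0.75],
  [[0, 0, 0], 0, 0.75],
  [[0, 0, 0], 0, 0.3],
  [[0, 0, 0], 0, 0.3],
  [[0, 0, 0], 0, 0.3],
], force=15)

```text
clock: 10.45
tool_pos: [0.4104, -0.2069, 0.0147]
tcp_rot: [0.001, 0.13, 0.992, -0.0]
wrist_force: [0.2, 0.8, 5.0]
opening: 0.0453
```

step_arm([
  [[0, 0, 0], 0, 0.3],
  [[0, 0, -3], 0, 0.3],
  [[0, 0, -5], 0, 0.3],
  [[0, 0, -4], 0, 0.3],
  [[0, 0, 0], 0, 0.3],
])

```text
clock: 11.08
tool_pos: [0.4119, -0.2076, 0.1368]
tcp_rot: [0.003, 0.13, 0.992, -0.001]
wrist_force: [1.0, 0.4, -0.3]
opening: 0.0451
```

```bash
python3 -c "
from h import *
print(pose()[0],ctrl.observe()['opening'],to([.4944,.361,.132]))"
```

```text
[ 0.41194929 -0.2076216   0.13684525] 0.045083493721655175 (array([ 6.7 , 57.07,  0.41]), 0, 'q7', np.float64(1.79))
```

step_arm([
  [[0.3, 2.5, 0], 0, 0.3],
  [[0.6, 5, 0], 0, 0.3],
  [[0.6, 5.3, 0], 0, 0.3],
  [[0.6, 5.3, 0], 0, 0.3],
  [[0.6, 5.3, 0], 0, 0.3],
  [[0.6, 5.3, 0], 0, 0.3],
  [[0.6, 5.3, 0], 0, 0.3],
  [[0.6, 5.3, 0], 0, 0.3],
])

```text
clock: 12.08
tool_pos: [0.4667, 0.1861, 0.1326]
tcp_rot: [-0.001, 0.13, 0.992, -0.0]
wrist_force: [0.9, -0.3, 0.6]
opening: 0.0453
```

step_arm([
  [[0.6, 5.3, 0], 0, 0.3],
  [[0.6, 5.3, 0], 0, 0.3],
  [[0.6, 5, 0], 0, 0.3],
  [[0.4, 2.5, 0], 0, 0.3],
  [[0, 0, 0], 0, 0.3],
  [[0, 0, 0], 0, 0.3],
])

```text
clock: 12.82
tool_pos: [0.4924, 0.3633, 0.1325]
tcp_rot: [-0.001, 0.13, 0.991, -0.001]
wrist_force: [0.1, -0.8, -0.1]
opening: 0.0454
```

```bash
python3 - <<'E'
from h import *
p,r,s=pose(); print(p,s['clock'],s['q'].round(2),s['opening'],jaw_yaw(),to([.4944,.361,.0205]))
E
```

```text
[0.49240668 0.36329506 0.13246917] 12.825 [-0.65  0.51 -0.05  1.74  0.03  0.89  0.6 ] 0.045425380427108114 1.3090509358287892 (array([-0.26, -0.14, 11.2 ]), 0, 'q7', np.float64(0.6))
```

step_arm([
  [[-0.2, -0.1, 3], 0, 0.3],
  [[0, 0, 4], 0, 0.3],
  [[0, 0, 3], 0, 0.3],
  [[0, 0, 0.9], 0, 0.3],
  [[0, 0, 0.3], 0, 0.3],
  [[0, 0, 0], 0, 0.3],
  [[0, 0, 0], 0, 0.65],
  [[0, 0, 0], 0, 0.65],
])

```text
clock: 13.82
tool_pos: [0.495, 0.3643, 0.0227]
tcp_rot: [0.001, 0.13, 0.992, 0.001]
wrist_force: [-1.0, 0.5, -0.4]
opening: 0.0586
```

step_arm([
  [[0, 0, 0], 0, 0.65],
  [[0, 0, -3], 0, 0.65],
  [[0, 0, -4], 0, 0.65],
  [[0, 0, -5], 0, 0.65],
  [[0, 0, 0], 0, 0.72],
])

```text
clock: 14.45
tool_pos: [0.4973, 0.3661, 0.1467]
tcp_rot: [0.003, 0.13, 0.992, 0.003]
wrist_force: [0.0, -0.3, -0.5]
opening: 0.0645
```

```bash
python3 -c "
from h import *
print(pose()[0],ctrl.observe()['opening'],to([.5814,.1876,.132],np.radians(98.6)))"
```

```text
[0.49730744 0.36608805 0.14667591] 0.06451540535919131 (array([-12.72, -15.09,   1.43]), np.float64(-0.411), 'q7', np.float64(0.61))
```

Moving, then spinning in separate rows (10.7° = 0.186 rad limit per row).

step_arm([
  [[-2, -2.5, 0], 0, 0.72],
  [[-3.5, -4.2, 0.3], 0, 0.72],
  [[-3.5, -4.2, 0.3], 0, 0.72],
  [[-3.5, -4.2, 0.3], 0, 0.72],
  [[0, 0, 0], -0.14, 0.72],
  [[0, 0, 0], -0.14, 0.72],
  [[0, 0, 0], -0.13, 0.72],
  [[0, 0, 0], 0, 0.72],
])

```text
clock: 15.45
tool_pos: [0.5757, 0.1854, 0.1318]
tcp_rot: [-0.001, -0.074, 0.997, -0.0]
wrist_force: [-0.3, 0.2, -0.4]
opening: 0.0659
```

step_arm([
  [[0, 0, 0], 0, 0.72],
])

```text
clock: 15.58
tool_pos: [0.576, 0.1856, 0.1322]
tcp_rot: [-0.0, -0.073, 0.997, -0.0]
wrist_force: [0.2, -0.3, 0.4]
opening: 0.0657
```

```bash
python3 - <<'E'
from h import *
p,r,s=pose(); print(p,s['clock'],s['q'].round(2),s['opening'],jaw_yaw(),to([.5814,.1876,.0125],np.radians(98.6)))
c=ctrl.get_calibration('wrist'); im=ctrl.get_image('wrist'); 
im=im[:,:,::-1].copy()
d=np.radians(8.6);R2=np.array([[np.cos(d),-np.sin(d)],[np.sin(d),np.cos(d)]])
for a in ((21,21),(21,-21),(-21,-21),(-21,21)):
    q=R2@np.array(a)/1000+[.5814,.1876]; u=w2px('wrist',[*q,.018],c); cv2.circle(im,tuple(int(x) for x in u),2,(0,255,0),-1)
cv2.imwrite('pics/w4.png',im)
cv2.imwrite('pics/top4.png',cv2.resize(ctrl.get_image('top')[120:310,150:530,::-1],None,fx=2.1,fy=2.1,interpolation=2))
E
```

```text
[0.57598658 0.18555316 0.13217751] 15.575 [-0.28  0.51 -0.1   1.76  0.06  0.88  1.31] 0.06572316270626012 1.7175187059929877 (array([-0.58,  0.12, 11.97]), np.float64(-0.003), 'q7', np.float64(1.31))
```

View pics/w4.png

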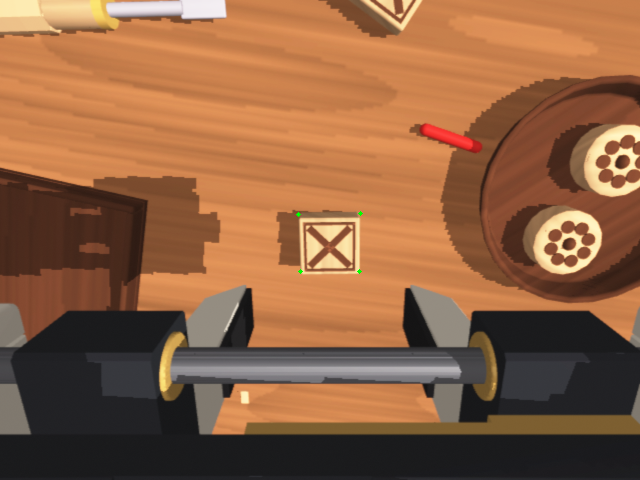

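View pics/top4.png

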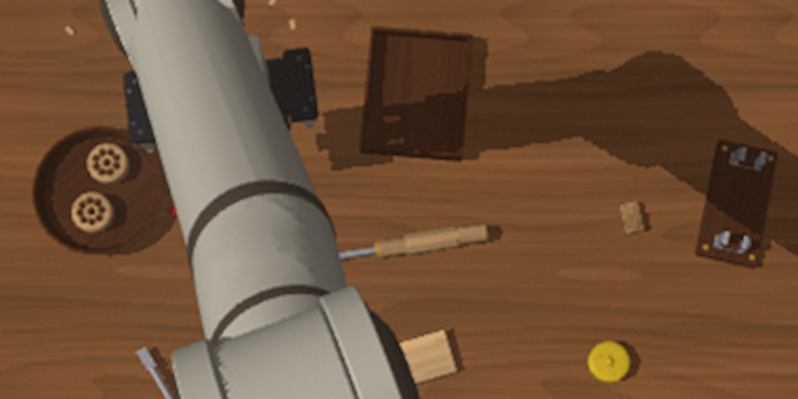

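Both rosettes lie flat and apart in the dish, petals up (wrist (567,240) and (622,160)). Block1 at (330,245) fits the predicted outline (green) and lines up with the jaws.

step_arm([
  [[-0.5, 0.1, 3], 0, 0.72],
  [[0, 0, 5], 0, 0.72],
  [[0, 0, 3], 0, 0.72],
  [[0, 0, 1], 0, 0.72],
  [[0, 0, 0], 0, 0.72],
  [[0, 0, 0], 0, 0.3],
  [[0, 0, 0], 0, 0.3],
  [[0, 0, 0], 0, 0.3],
], force=15)

```text
clock: 16.68
tool_pos: [0.5818, 0.1877, 0.0138]
tcp_rot: [0.001, -0.075, 0.997, 0.0]
wrist_force: [-0.5, -1.3, 2.9]
opening: 0.0419
```

step_arm([
  [[0, 0, 0], 0, 0.3],
  [[0, 0, -3], 0, 0.3],
  [[0, 0, -5], 0, 0.3],
  [[0, 0, -4], 0, 0.3],
  [[0, 0, 0], 0, 0.3],
])

```text
clock: 17.3
tool_pos: [0.5839, 0.1884, 0.1368]
tcp_rot: [0.004, -0.074, 0.997, 0.001]
wrist_force: [1.3, 1.0, -0.3]
opening: 0.0417
```

```bash
python3 -c "
from h import *
a=np.radians(-4.8);u=np.array([np.cos(a),np.sin(a)])
A=np.array([.638,-.0141])+.034*u; B=np.array([.638,-.0141])-.034*u;print(A,B)
print(pose()[0],ctrl.observe()['opening'],to([*A,.132],np.radians(85.2)))"
```

```text
[ 0.67188076 -0.01694505] [ 0.60411924 -0.01125495]
[0.58389558 0.18836152 0.13675038] 0.041685274523173686 (array([ -5.65, -21.61,   0.49]), np.float64(0.233), 'q7', np.float64(1.31))
```

step_arm([
  [[-0.6, -2.5, 0], 0, 0.3],
  [[-1.3, -5, 0], 0, 0.3],
  [[-1.3, -5, 0], 0, 0.3],
  [[-1.3, -5, 0], 0, 0.3],
  [[-1.2, -4.1, 0], 0, 0.3],
  [[0, 0, 0], 0.12, 0.3],
  [[0, 0, 0], 0.11, 0.3],
  [[0, 0, 0], 0, 0.3],
])

```text
clock: 18.3
tool_pos: [0.6687, -0.0177, 0.1312]
tcp_rot: [-0.001, 0.04, 0.999, -0.0]
wrist_force: [-0.7, 0.2, -0.3]
opening: 0.0423
```

step_arm([
  [[0, 0, 0], 0, 0.3],
])

```text
clock: 18.42
tool_pos: [0.6691, -0.0175, 0.1319]
tcp_rot: [-0.001, 0.039, 0.999, -0.0]
wrist_force: [-0.0, 0.7, 0.3]
opening: 0.0418
```

```bash
python3 - <<'E'
from h import *
p,r,s=pose(); print(p,s['clock'],s['q'].round(2),s['opening'],jaw_yaw(),to([.6719,-.0169,.0185],np.radians(85.2)))
c=ctrl.get_calibration('wrist'); im=ctrl.get_image('wrist'); 
im=im[:,:,::-1].copy()
d=np.radians(-4.8);R2=np.array([[np.cos(d),-np.sin(d)],[np.sin(d),np.cos(d)]])
for a in ((75,60),(75,-60),(-75,-60),(-75,60)):
    q=R2@np.array(a)/1000+[.638,-.0141]; u=w2px('wrist',[*q,.022],c); cv2.circle(im,tuple(int(x) for x in u),3,(0,255,0),-1)
cv2.imwrite('pics/w5.png',im)
E
```

```text
[ 0.66908016 -0.01747239  0.13189142] 18.425 [-0.01  0.6  -0.01  1.59  0.01  0.95  1.47] 0.04183812705891448 1.4925730798887966 (array([-0.29,  0.08, 11.34]), np.float64(0.006), 'q7', np.float64(1.47))
```

View pics/w5.png

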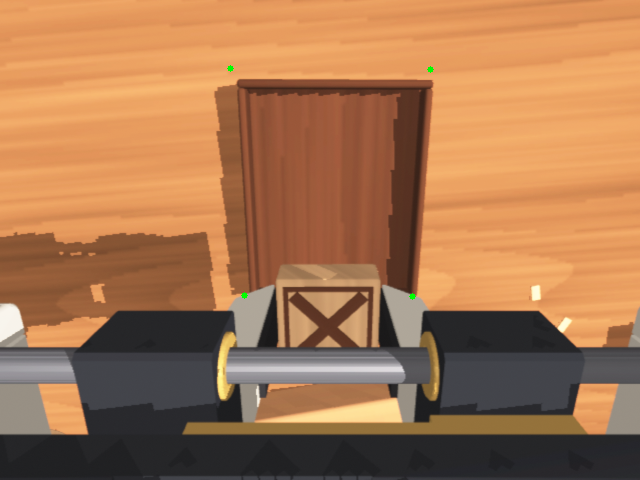

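```bash
python3 - <<'E'
from h import *
for p in ((240,80),(432,80),(241,87),(430,87)): print(px2w('wrist',*p,.022).round(4))
p,r,s=pose(); T=ctrl.get_calibration('wrist')['cam_to_world']; print(p,s['clock'],T[:3,3])
T=ctrl.get_calibration('top')['cam_to_world']
im=ctrl.get_image('top'); cv2.imwrite('pics/top5.png',cv2.resize(im[120:210,300:400,::-1],None,fx=6,fy=6,interpolation=2))
for f in (ctrl.tip_of,ctrl.boxes_of): print([(T[:3,:3]@d['at']+T[:3,3]).round(4) for d in f('top','box')])
E
```

```text
[ 0.5653 -0.063   0.022 ]
[0.5744 0.0532 0.022 ]
[ 0.5693 -0.063   0.022 ]
[0.5783 0.0519 0.022 ]
[ 0.66923051 -0.01744355  0.13214114] 18.475 [ 0.58694953 -0.01119496  0.28256828]
[]
[array([ 0.509 , -0.3831,  0.0092])]
```

View pics/top5.png

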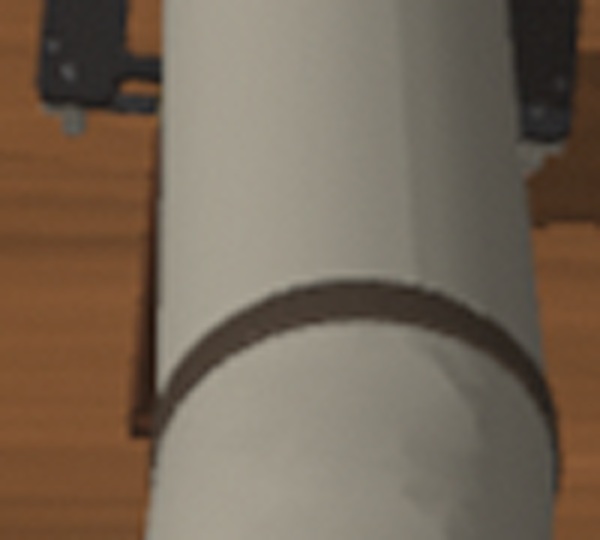

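```bash
python3 - <<'E'
from h import *
im=cv2.imread('pics/top0.png'); o=cv2.resize(im[120:210,310:410],None,fx=6,fy=6,interpolation=2)
for cen,col in (([.638,-.0141],(0,255,0)),([.6445,-.0112],(255,255,0))):
  d=np.radians(-4.6);R2=np.array([[np.cos(d),-np.sin(d)],[np.sin(d),np.cos(d)]])
  pts=[]
  for a in ((75,60),(75,-60),(-75,-60),(-75,60)):
    q=R2@np.array(a)/1000+cen; pts.append(((w2px('top',[*q,.022])+.5-[310,120])*6))
  cv2.polylines(o,[np.int32(pts)],True,col,1)
cv2.imwrite('pics/tray.png',o)
E
```

```text
(no output)
```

View pics/tray.png

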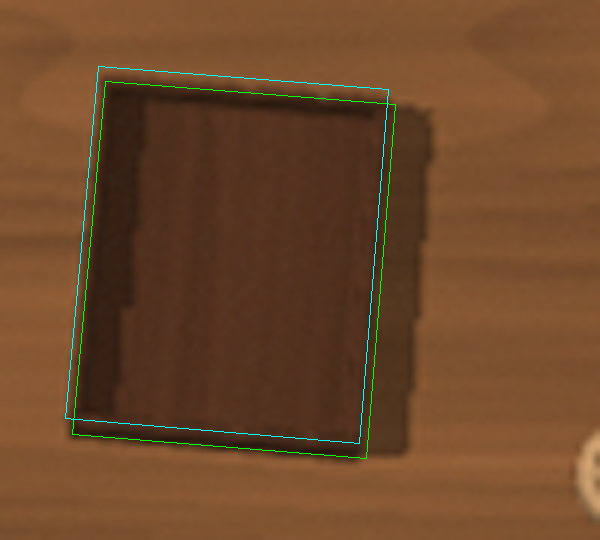

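The top-view fit (green, centre (0.638,-0.014)) matches the rim; the wrist reading differs by 7 mm, still inside the 15 mm margin. I'll aim between the two.

step_arm([
  [[-0.4, 0.1, 3], 0, 0.3],
  [[0, 0, 4], 0, 0.3],
  [[0, 0, 3], 0, 0.3],
  [[0, 0, 1], 0, 0.3],
  [[0, 0, 0.3], 0, 0.3],
  [[0, 0, 0], 0, 0.3],
  [[0, 0, 0], 0, 0.65],
  [[0, 0, 0], 0, 0.65],
])

```text
clock: 19.62
tool_pos: [0.6744, -0.017, 0.0208]
tcp_rot: [0.001, 0.04, 0.999, 0.0]
wrist_force: [-0.5, -0.4, 0.1]
opening: 0.057
```

step_arm([
  [[0, 0, 0], 0, 0.65],
  [[0, 0, -3], 0, 0.65],
  [[0, 0, -4], 0, 0.65],
  [[0, 0, -5], 0, 0.65],
  [[0, 0, 0], 0, 0.72],
])

```text
clock: 20.25
tool_pos: [0.6775, -0.0171, 0.1453]
tcp_rot: [0.005, 0.04, 0.999, 0.0]
wrist_force: [0.4, -0.2, -0.3]
opening: 0.0645
```

```bash
python3 -c "
from h import *
print(pose()[0],ctrl.observe()['opening'],to([.4139,.201,.132],np.radians(64.8)))"
```

```text
[ 0.67749722 -0.01711729  0.14534547] 0.0644611381602509 (array([28.05, 19.61,  1.08]), np.float64(0.359), 'q7', np.float64(1.47))
```

step_arm([
  [[2, 1.4, 0], 0, 0.72],
  [[4.2, 2.9, 0], 0, 0.72],
  [[4.2, 2.9, 0], 0, 0.72],
  [[4.2, 2.9, 0], 0, 0.72],
  [[4.2, 2.9, 0], 0, 0.72],
  [[4.2, 2.9, 0], 0, 0.72],
  [[4.2, 2.9, 0], 0, 0.72],
  [[0.3, 0.7, 0], 0, 0.72],
])

```text
clock: 21.25
tool_pos: [0.4116, 0.2015, 0.139]
tcp_rot: [-0.001, 0.038, 0.999, -0.0]
wrist_force: [0.6, -0.3, 0.3]
opening: 0.0664
```

step_arm([
  [[0, 0, 0], 0.12, 0.72],
  [[0, 0, 0], 0.12, 0.72],
  [[0, 0, 0], 0.12, 0.72],
  [[0, 0, 0], 0, 0.72],
  [[0, 0, 0], 0, 0.72],
])

```text
clock: 21.88
tool_pos: [0.4156, 0.1991, 0.1395]
tcp_rot: [-0.0, 0.218, 0.976, -0.0]
wrist_force: [-0.1, 0.4, -0.4]
opening: 0.066
```

```bash
python3 - <<'E'
from h import *
p,r,s=pose(); print(p,s['clock'],s['q'].round(2),s['opening'],jaw_yaw(),to([.4139,.201,.0125],np.radians(64.8)))
c=ctrl.get_calibration('wrist'); im=ctrl.get_image('wrist'); 
im=im[:,:,::-1].copy()
d=np.radians(64.8);R2=np.array([[np.cos(d),-np.sin(d)],[np.sin(d),np.cos(d)]])
for a in ((21,21),(21,-21),(-21,-21),(-21,21)):
    q=R2@np.array(a)/1000+[.4139,.201]; u=w2px('wrist',[*q,.018],c); cv2.circle(im,tuple(int(x) for x in u),2,(0,255,0),-1)
cv2.imwrite('pics/w6.png',im)
cv2.imwrite('pics/top6.png',cv2.resize(ctrl.get_image('top')[120:310,150:530,::-1],None,fx=2.1,fy=2.1,interpolation=2))
E
```

```text
[0.4155602  0.19912018 0.13946452] 21.875 [-0.47  0.27 -0.04  2.11  0.02  0.77  0.61] 0.06602145924616788 1.1317369934905817 (array([ 0.23,  0.1 , 12.7 ]), np.float64(0.001), 'q7', np.float64(0.61))
```

View pics/w6.png

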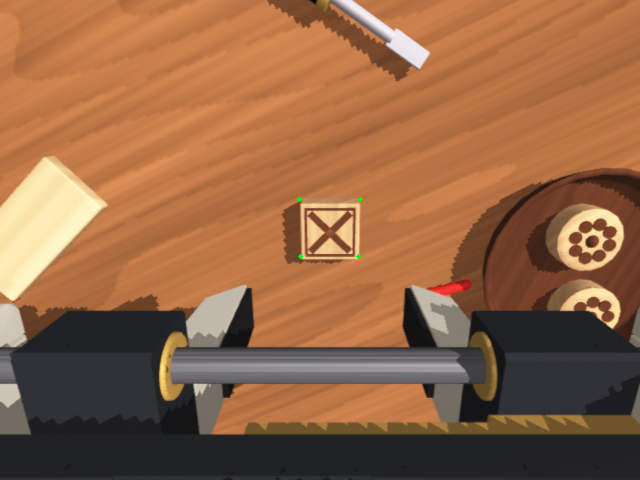

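View pics/top6.png

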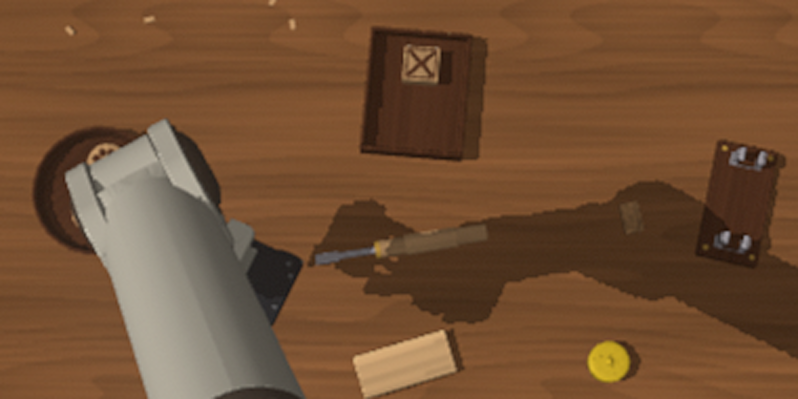

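Block1 lies flat in the tray, cross up (top crop (421,63)). Block2 at (330,232) is aligned between the jaws.

step_arm([
  [[0.2, 0.1, 3], 0, 0.72],
  [[0, 0, 5], 0, 0.72],
  [[0, 0, 3.5], 0, 0.72],
  [[0, 0, 1.2], 0, 0.72],
  [[0, 0, 0], 0, 0.72],
  [[0, 0, 0], 0, 0.3],
  [[0, 0, 0], 0, 0.3],
  [[0, 0, 0], 0, 0.3],
], force=15)

```text
clock: 22.98
tool_pos: [0.4146, 0.2016, 0.0136]
tcp_rot: [0.001, 0.219, 0.976, 0.001]
wrist_force: [-1.1, -0.9, 4.8]
opening: 0.042
```

step_arm([
  [[0, 0, 0], 0, 0.3],
  [[0, 0, -3], 0, 0.3],
  [[0, 0, -5], 0, 0.3],
  [[0, 0, -4], 0, 0.3],
  [[0, 0, 0], 0, 0.3],
])

```text
clock: 23.6
tool_pos: [0.4163, 0.2025, 0.136]
tcp_rot: [0.003, 0.219, 0.976, 0.002]
wrist_force: [0.6, 0.3, -0.8]
opening: 0.0423
```

```bash
python3 -c "
from h import *
print(pose()[0],ctrl.observe()['opening'],to([.606,-.0105,.132],np.radians(85.2)))"
```

```text
[0.41630611 0.20251913 0.13595668] 0.0422612057786782 (array([-26.24, -11.17,   0.44]), np.float64(-0.357), 'q7', np.float64(0.6))
```

step_arm([
  [[-2.4, -1, 0], 0, 0.3],
  [[-4.8, -2, 0], 0, 0.3],
  [[-4.8, -2, 0], 0, 0.3],
  [[-4.8, -2, 0], 0, 0.3],
  [[-4.8, -2, 0], 0, 0.3],
  [[-4.8, -2.1, 0], 0, 0.3],
  [[0, 0, 0], -0.12, 0.3],
  [[0, 0, 0], -0.12, 0.3],
])

```text
clock: 24.6
tool_pos: [0.6045, -0.0128, 0.1308]
tcp_rot: [-0.001, 0.099, 0.995, -0.0]
wrist_force: [-0.2, 0.3, -0.4]
opening: 0.0421
```

step_arm([
  [[0, 0, 0], -0.12, 0.3],
  [[0, 0, 0], 0, 0.3],
  [[0, 0, 0], 0, 0.3],
])

```text
clock: 24.98
tool_pos: [0.6048, -0.0118, 0.1319]
tcp_rot: [-0.001, 0.042, 0.999, -0.0]
wrist_force: [0.0, 0.8, -0.3]
opening: 0.0422
```

```bash
python3 - <<'E'
from h import *
p,r,s=pose(); print(p,s['clock'],s['q'].round(2),s['opening'],jaw_yaw(),to([.606,-.0105,.019],np.radians(85.2)))
E
```

```text
[ 0.60482295 -0.01184335  0.13191991] 24.975 [-0.    0.5  -0.03  1.76  0.02  0.88  1.45] 0.042177251993788155 1.4875633455513868 (array([-0.12,  0.14, 11.29]), np.float64(0.001), 'q7', np.float64(1.45))
```

step_arm([
  [[-0.1, 0.1, 3], 0, 0.3],
  [[0, 0, 4], 0, 0.3],
  [[0, 0, 3], 0, 0.3],
  [[0, 0, 1], 0, 0.3],
  [[0, 0, 0.3], 0, 0.3],
  [[0, 0, 0], 0, 0.3],
  [[0, 0, 0], 0, 0.65],
  [[0, 0, 0], 0, 0.65],
])

```text
clock: 25.98
tool_pos: [0.6071, -0.0109, 0.0207]
tcp_rot: [0.001, 0.04, 0.999, 0.0]
wrist_force: [-0.1, -0.2, 0.6]
opening: 0.0569
```

step_arm([
  [[0, 0, 0], 0, 0.65],
  [[0, 0, -3], 0, 0.65],
  [[0, 0, -4], 0, 0.65],
  [[0, 0, -5], 0, 0.65],
  [[0, 0, 0], 0, 0.65],
])

```text
clock: 26.6
tool_pos: [0.61, -0.0108, 0.1446]
tcp_rot: [0.005, 0.04, 0.999, 0.0]
wrist_force: [0.1, -0.0, -0.3]
opening: 0.0595
```

```bash
python3 -c "
from h import *
print(pose()[0],ctrl.observe()['opening'],to([.4643,-.039,.15],np.radians(9.2)), ctrl.observe()['q'].round(2))"
```

```text
[ 0.61001086 -0.01084447  0.14463768] 0.059491099564123545 (array([14.29, -3.98, -0.67]), np.float64(1.329), 'q7', np.float64(1.45)) [-0.    0.49 -0.03  1.75  0.02  0.89  1.45]
```

step_arm([
  [[2.3, -0.6, 0], 0, 0.65],
  [[4.2, -1.2, 0], 0, 0.65],
  [[4.2, -1.2, 0], 0, 0.65],
  [[3.6, -1, 0], 0, 0.65],
  [[0, 0, 0], 0.16, 0.65],
  [[0, 0, 0], 0.16, 0.65],
  [[0, 0, 0], 0.16, 0.65],
  [[0, 0, 0], 0.16, 0.65],
])

```text
clock: 27.6
tool_pos: [0.46, -0.0392, 0.1391]
tcp_rot: [-0.001, 0.355, 0.935, -0.0]
wrist_force: [-0.7, -0.2, 0.4]
opening: 0.0597
```

step_arm([
  [[0, 0, 0], 0.17, 0.65],
  [[0, 0, 0], 0.17, 0.65],
  [[0, 0, 0], 0.17, 0.65],
  [[0, 0, 0], 0.17, 0.65],
  [[0, 0, 0], 0, 0.65],
  [[0, 0, 0], 0, 0.65],
])

```text
clock: 28.35
tool_pos: [0.4603, -0.0391, 0.1393]
tcp_rot: [-0.0, 0.643, 0.766, -0.0]
wrist_force: [-0.0, -0.2, -0.1]
opening: 0.0593
```

```bash
python3 - <<'E'
from h import *
p,r,s=pose(); print(p,s['clock'],s['q'].round(2),s['opening'],np.degrees(jaw_yaw()))
c=ctrl.get_calibration('wrist'); im=ctrl.get_image('wrist'); im=im[:,:,::-1].copy()
cv2.imwrite('pics/w7raw.png',im)
a=np.radians(99.2);u=np.array([np.cos(a),np.sin(a)])
for t in (-65,-30,0,30,65,135):
    q=np.array([.4643,-.039])+u*t/1000; w=w2px('wrist',[*q,.020 if t<100 else .012],c); cv2.circle(im,tuple(int(x) for x in w),3,(0,255,0),-1); print(t,w.round())
cv2.imwrite('pics/w7.png',im)
cv2.imwrite('pics/top7.png',cv2.resize(ctrl.get_image('top')[120:310,150:530,::-1],None,fx=2.1,fy=2.1,interpolation=2))
E
```

```text
[ 0.46030694 -0.03908442  0.13934044] 28.35 [-0.15  0.27  0.2   2.11 -0.08  0.77  0.27] 0.05925410409336005 9.941221781595248
-65 [332. 316.]
-30 [333. 273.]
0 [334. 233.]
30 [335. 191.]
65 [336. 139.]
135 [338.  22.]
```

View pics/w7.png

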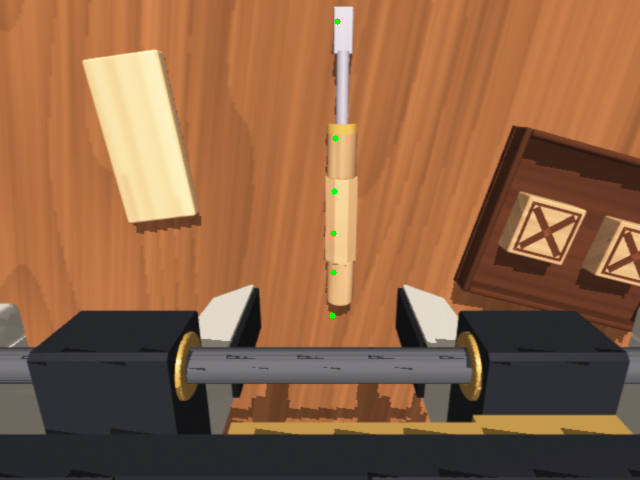

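View pics/top7.png

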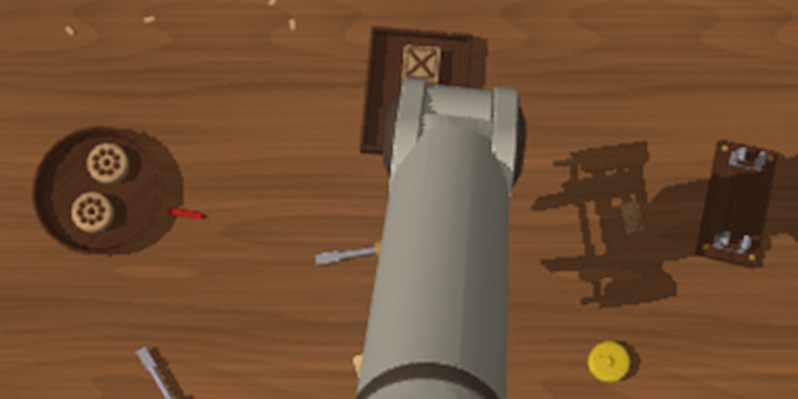

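Wrist view: the gouge's octagon spans (341,264) to (342,178), centre about 13 px ahead of my estimate. Both blocks sit flat in the tray. Refining.

```bash
python3 - <<'E'
from h import *
P=lambda u,v,z:px2w('wrist',u,v,z)[:2]
o1=P(340,263,.020);o2=P(342,178,.020); b=P(340,301,.020);f=P(342.5,125,.019);
print(o1,o2,np.linalg.norm(o1-o2),(o1+o2)/2); print('handle',np.linalg.norm(b-f),(b+f)/2, np.degrees(np.arctan2(*(f-b)[::-1])))
t=P(343,8,.006);print('tip',t,np.degrees(np.arctan2(*(t-b)[::-1])))
im=cv2.imread('pics/w7raw.png');cv2.imwrite('pics/w7c.png',cv2.resize(im[100:330,260:420],None,fx=2.6,fy=2.6,interpolation=2))
im=cv2.imread('pics/top0.png');cv2.imwrite('pics/t0g.png',cv2.resize(im[215:260,295:390],None,fx=8,fy=8,interpolation=2))
E
```

```text
[ 0.47286548 -0.06028047] [4.63060134e-01 4.12835174e-04] 0.0614802565083809 [ 0.46796281 -0.02993382]
handle 0.1262259421647817 [ 0.46774019 -0.02787964] 99.68360950956676
tip [0.44497732 0.1037226 ] 99.77161209866749
```

View pics/w7c.png

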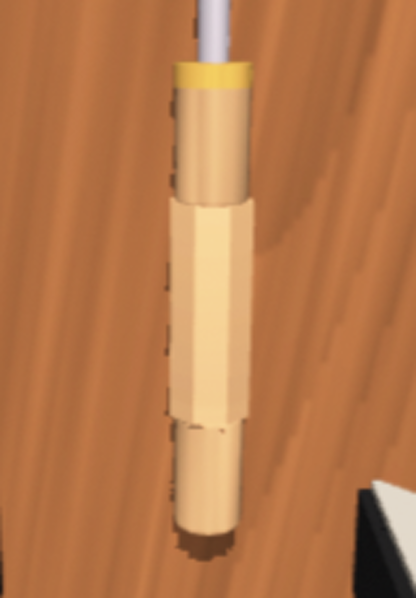

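View pics/t0g.png

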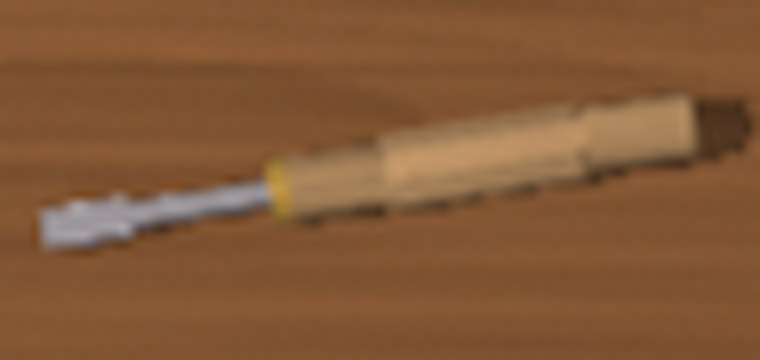

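```bash
python3 - <<'E'
from h import *
print(px2w('top',484/8+295-.4,155/8+215-.4,.022))
print(to([.4675,-.0305,.011],np.radians(9.7)))
E
```

```text
[ 0.46427515 -0.03024887  0.022     ]
(array([ 0.73,  0.84, 12.85]), np.float64(0.003), 'q7', np.float64(0.27))
```

step_arm([
  [[0.7, 0.7, 3], 0, 0.65],
  [[0, 0, 5], 0, 0.65],
  [[0, 0, 3.6], 0, 0.65],
  [[0, 0, 1.2], 0, 0.65],
  [[0, 0, 0], 0, 0.65],
  [[0, 0, 0], 0, 0.65],
], force=40)

```text
clock: 29.2
tool_pos: [0.4676, -0.0312, 0.0129]
tcp_rot: [0.001, 0.644, 0.765, 0.001]
wrist_force: [0.3, -0.1, -0.3]
opening: 0.0595
```

```bash
python3 - <<'E'
from h import *
p,r,s=pose(); print(p,s['wrist_force'])
c=ctrl.get_calibration('wrist'); im=ctrl.get_image('wrist')[:,:,::-1]; cv2.imwrite('pics/w8.png',im)
E
```

```text
[ 0.46760078 -0.03121164  0.01293232] [ 0.3317554  -0.14626005 -0.33648792]
```

View pics/w8.png

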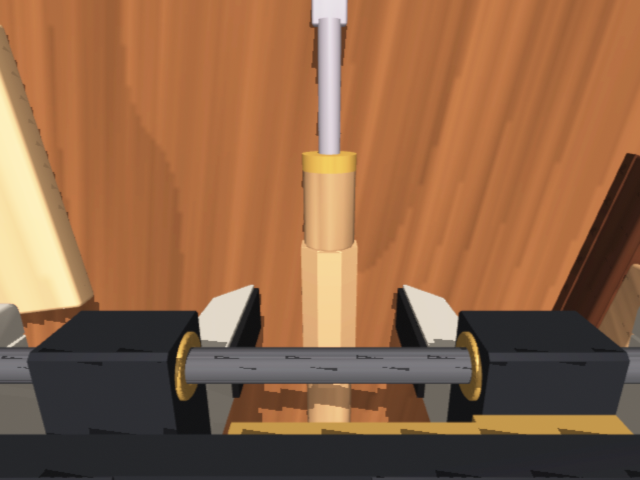

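The gouge is centred between the jaws, octagon's front edge at (330,243). Gripping.

step_arm([
  [[0, 0, 0.1], 0, 0.1],
  [[0, 0, 0], 0, 0.1],
  [[0, 0, 0], 0, 0.1],
  [[0, 0, 0], 0, 0.1],
  [[0, 0, 0], 0, 0.1],
], force=50)

```text
clock: 29.88
tool_pos: [0.4665, -0.031, 0.0108]
tcp_rot: [0.0, 0.644, 0.765, 0.0]
wrist_force: [0.3, -0.2, 0.6]
opening: 0.0213
```

```bash
python3 - <<'E'
from h import *
p,r,s=pose(); print(p,s['opening'],s['wrist_force'],np.degrees(jaw_yaw()))
im=ctrl.get_image('wrist')[:,:,::-1]; cv2.imwrite('pics/w9.png',im)
print('octo front if v=243', px2w('wrist',330,243,.021))
E
```

```text
[ 0.46654278 -0.03104648  0.01077191] 0.02130112824343294 [ 0.25668521 -0.21017875  0.64226865] 9.74907782188098
octo front if v=243 [0.461144   0.00416448 0.021     ]
```

View pics/w9.png

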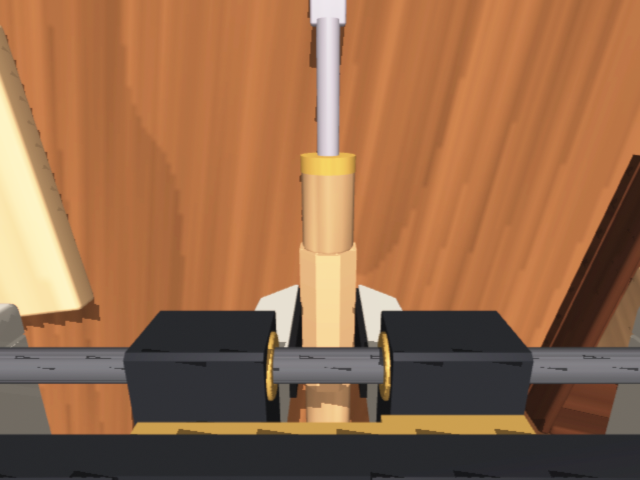

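step_arm([
  [[0, 0, -3], 0, 0.1],
  [[0, 0, -5], 0, 0.1],
  [[0, 0, -5], 0, 0.1],
  [[0, 0, 0], 0, 0.1],
  [[0, 0, 0], 0, 0.1],
])

```text
clock: 30.55
tool_pos: [0.4658, -0.0309, 0.1403]
tcp_rot: [-0.0, 0.644, 0.765, -0.0]
wrist_force: [0.3, 0.2, -1.7]
opening: 0.0209
```

```bash
python3 -c "
from h import *
print(pose()[0],ctrl.observe()['opening'],to([.5105,-.388,.14],np.radians(76.4)), ctrl.observe()['q'].round(2))"
```

```text
[ 0.46578639 -0.0309456   0.14027197] 0.020857385007010648 (array([-3.595e+01, -1.640e+00,  2.000e-02]), np.float64(-1.163), 'q7', np.float64(0.26)) [-0.18  0.28  0.21  2.1  -0.08  0.77  0.26]
```

step_arm([
  [[-2.4, -0.1, 0], 0, 0.1],
  [[-4.5, -0.2, 0], 0, 0.1],
  [[-4.8, -0.2, 0], 0, 0.1],
  [[-4.8, -0.2, 0], 0, 0.1],
  [[-4.8, -0.2, 0], 0, 0.1],
  [[-4.8, -0.2, 0], 0, 0.1],
  [[-4.8, -0.2, 0], 0, 0.1],
  [[-5, -0.3, 0], 0, 0.1],
])

```text
clock: 31.55
tool_pos: [0.5103, -0.3879, 0.1377]
tcp_rot: [-0.002, 0.644, 0.765, -0.0]
wrist_force: [1.3, -0.4, 0.5]
opening: 0.0214
```

step_arm([
  [[0, 0, 0], -0.14, 0.1],
  [[0, 0, 0], -0.15, 0.1],
  [[0, 0, 0], -0.15, 0.1],
  [[0, 0, 0], -0.15, 0.1],
  [[0, 0, 0], -0.15, 0.1],
  [[0, 0, 0], -0.15, 0.1],
  [[0, 0, 0], -0.15, 0.1],
  [[0, 0, 0], -0.12, 0.1],
])

```text
clock: 32.55
tool_pos: [0.5099, -0.3865, 0.1376]
tcp_rot: [-0.002, 0.118, 0.993, 0.001]
wrist_force: [0.0, 0.4, -0.9]
opening: 0.0214
```

step_arm([
  [[0, 0, 0], 0, 0.1],
  [[0, 0, 0], 0, 0.1],
])

```text
clock: 32.8
tool_pos: [0.5106, -0.3871, 0.1391]
tcp_rot: [-0.001, 0.121, 0.993, 0.001]
wrist_force: [-0.2, -0.1, -0.9]
opening: 0.0212
```

```bash
python3 - <<'E'
from h import *
p,r,s=pose(); print(p,s['clock'],s['q'].round(2),s['opening'],np.degrees(jaw_yaw()))
c=ctrl.get_calibration('wrist')
for n in ('wrist','side','top'):
    im=ctrl.get_image(n)[:,:,::-1].copy()
    if n=='wrist':
        d=np.radians(-13.6);R2=np.array([[np.cos(d),-np.sin(d)],[np.sin(d),np.cos(d)]])
        for a in ((70,35),(70,-35),(-70,-35),(-70,35)):
            q=R2@np.array(a)/1000+[.5097,-.386]; u=w2px('wrist',[*q,.012],c); cv2.circle(im,tuple(int(x) for x in u),3,(0,255,0),-1)
    cv2.imwrite(f'pics/{n}10.png',im)
for cam in ('wrist','side'):
  T=ctrl.get_calibration(cam)['cam_to_world']
  for q in ('rail_home','gouge','rail'): print(cam,q,[(round(d['confidence'],2),(T[:3,:3]@d['at']+T[:3,3]).round(4)) for d in ctrl.tip_of(cam,q)])
E
```

```text
[ 0.5105828  -0.38710015  0.13912868] 32.8 [ 0.59  0.55  0.03  1.66 -0.02  0.93  1.95] 0.021206501345353086 76.06522899015663
wrist rail_home []
wrist gouge [(0.68, array([ 0.5111, -0.3903,  0.141 ]))]
wrist rail []
side rail_home [(0.57, array([ 0.511 , -0.3799,  0.0364]))]
side gouge [(0.96, array([ 0.5091, -0.3838,  0.1419])), (0.59, array([0.2258, 0.2319, 0.0095]))]
side rail [(0.57, array([ 0.5151, -0.3801,  0.002 ]))]
```

View pics/wrist10.png

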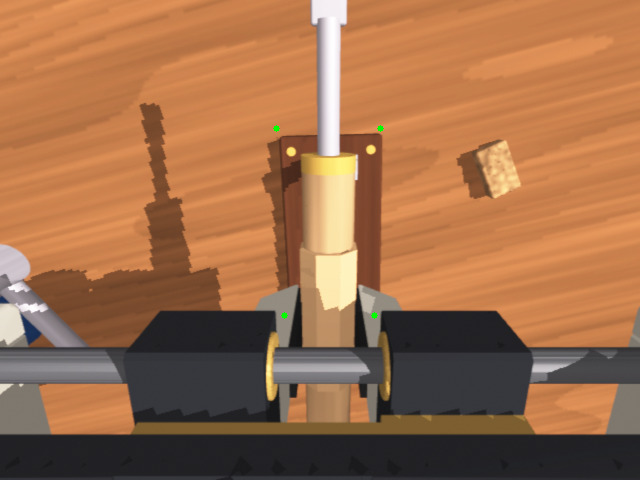

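View pics/side10.png

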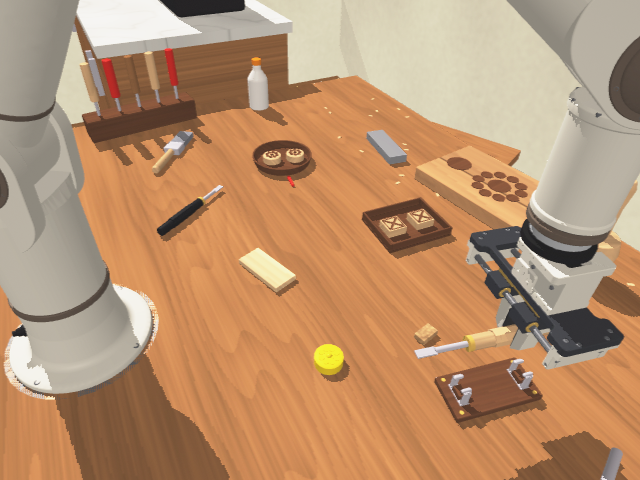

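Side view: both rosettes are in the dish and both blocks in the tray, all flat with the carved face up. The gouge is held level above the rail. The wrist shows the rail slightly to the right of the gouge; measuring its edges more closely.

```bash
python3 - <<'E'
from h import *
im=cv2.imread('pics/wrist10.png');cv2.imwrite('pics/w10c.png',cv2.resize(im[120:320,250:410],None,fx=3,fy=3,interpolation=2))
im=cv2.imread('pics/top0.png');cv2.imwrite('pics/t0r.png',cv2.resize(im[180:252,476:530],None,fx=8,fy=8,interpolation=2))
E
```

```text
(no output)
```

View pics/w10c.png

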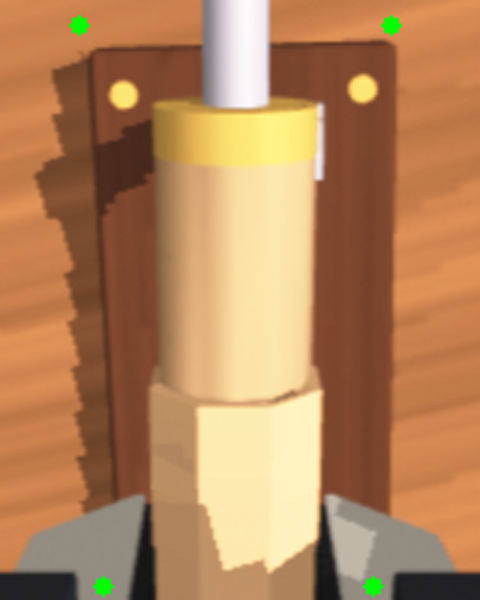

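View pics/t0r.png

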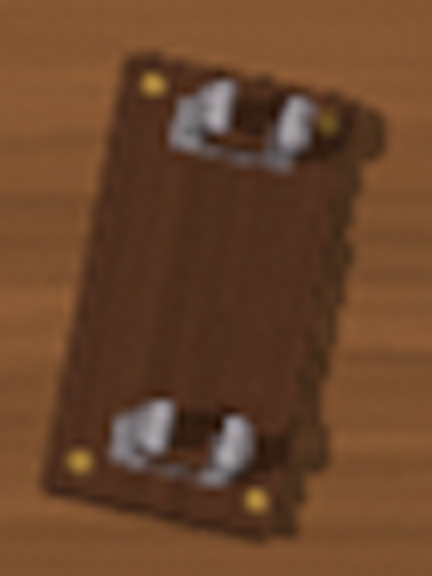

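```bash
python3 - <<'E'
from h import *
W=lambda u,v:px2w('wrist',u,v,.012)[:2]
l=[W(281.3,138.3),W(289,293.3)]; r=[W(381.7,135),W(379.3,291.7)]; 
yaw=lambda a:np.degrees(np.arctan2(a[1],a[0]))
print('yaw L,R',yaw(l[1]-l[0]),yaw(r[1]-r[0]),'yaw near edge-90',yaw(W(94/3+250,55/3+120)-W(395/3+250,45/3+120))-90)
print('near mid',(l[0]+r[0])/2,'width',np.linalg.norm(l[0]-r[0]),'screws',W(291.3,151.7),W(370.7,149.7))
S=[px2w('top',a/8+476-.45,b/8+180-.45,.012)[:2] for a,b in ((153,85),(328,122),(257,499),(80,461))]
S=np.array(S); print(S.round(4),S.mean(0),yaw(S[0]-S[3]),yaw(S[1]-S[2]))
p,rr,s=pose(); x=-rr.as_matrix()[:,0]; print('gouge yaw',yaw(x[:2]),p)
# where wrist sees gouge axis: ferrule centre, octagon front, at z ~ .15
for v,n,z in ((136,'tipshank',.144),(244,'octfront',.151),(154,'ferrule front',.150)): print(n,px2w('wrist',328.7,v,z).round(4))
E
```

```text
yaw L,R -12.847816568564017 -12.322059514809812 yaw near edge-90 -191.90316402623287
near mid [ 0.44850263 -0.3698569 ] width 0.0680037103190945 screws [ 0.4516999  -0.39890265] [ 0.46330703 -0.34582492]
[[ 0.5765 -0.3716]
 [ 0.5651 -0.4245]
 [ 0.4483 -0.3985]
 [ 0.4597 -0.3457]] [ 0.51239535 -0.38509414] -12.524668500551131 -12.53119585839804
gouge yaw -13.80020974691961 [ 0.51144109 -0.38757773  0.14081687]
tipshank [ 0.4398 -0.3699  0.144 ]
octfront [ 0.477 -0.379  0.151]
ferrule front [ 0.4454 -0.3713  0.15  ]
```

```bash
python3 -c "
from h import *
print(to([.5163,-.3862,.06],np.radians(77.5)))"
```

```text
(array([-0.44,  0.25,  8.08]), np.float64(-0.023), 'q7', np.float64(1.95))
```

step_arm([
  [[-0.5, 0.25, 0], -0.023, 0.1],
  [[0, 0, 2], 0, 0.1],
  [[0, 0, 3], 0, 0.1],
  [[0, 0, 2], 0, 0.1],
  [[0, 0, 0.9], 0, 0.1],
  [[0, 0, 0], 0, 0.1],
  [[0, 0, 0], 0, 0.1],
])

```text
clock: 34.12
tool_pos: [0.5175, -0.3869, 0.0626]
tcp_rot: [0.001, 0.109, 0.994, -0.0]
wrist_force: [-0.2, 0.2, -0.8]
opening: 0.0212
```

```bash
python3 - <<'E'
from h import *
p,r,s=pose(); print(p,s['clock'],s['wrist_force'],s['opening'],np.degrees(jaw_yaw()))
for n in ('wrist','side'):
    im=ctrl.get_image(n)[:,:,::-1].copy()
    if n=='side': im=cv2.resize(im[300:430,380:580],None,fx=4,fy=4,interpolation=2)
    cv2.imwrite(f'pics/{n}11.png',im)
for cam in ('wrist','side'):
  T=ctrl.get_calibration(cam)['cam_to_world']
  for q in ('rail_home','gouge','rail'): print(cam,q,[(round(d['confidence'],2),(T[:3,:3]@d['at']+T[:3,3]).round(4)) for d in ctrl.tip_of(cam,q)])
E
```

```text
[ 0.51749929 -0.38692111  0.06260922] 34.125 [-0.22101765  0.1620546  -0.78820723] 0.021159716613977992 77.52052132457058
wrist rail_home []
wrist gouge [(0.58, array([ 0.5184, -0.3901,  0.0632]))]
wrist rail []
side rail_home [(0.71, array([ 0.5128, -0.3791,  0.0326])), (0.26, array([0.5217, 0.3617, 0.0013]))]
side gouge [(0.83, array([0.2246, 0.2326, 0.0108])), (0.71, array([ 0.5179, -0.3823,  0.0637]))]
side rail [(0.8, array([ 5.134e-01, -3.790e-01,  1.000e-04]))]
```

View pics/wrist11.png

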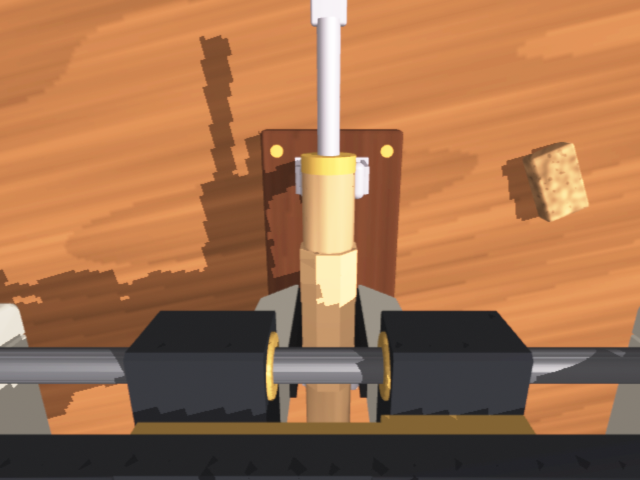

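View pics/side11.png

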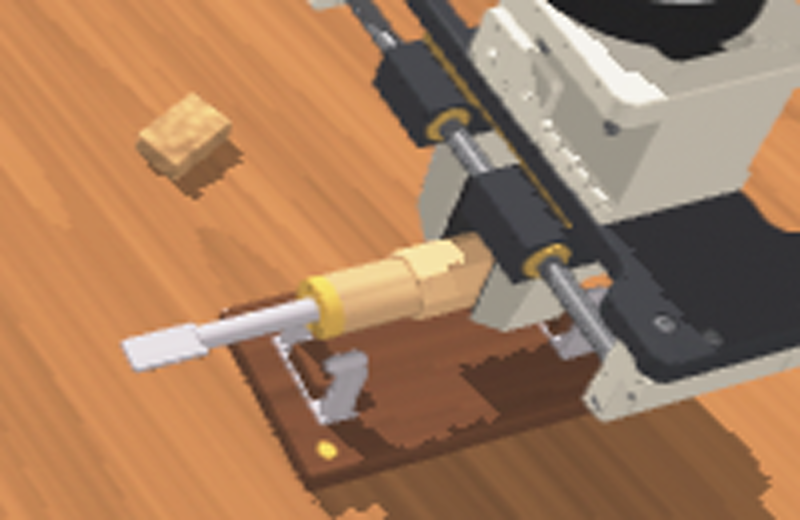

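```bash
python3 - <<'E'
from h import *
im=cv2.imread('pics/wrist11.png');cv2.imwrite('pics/w11c.png',cv2.resize(im[120:270,250:410],None,fx=4,fy=4,interpolation=2))
p,r,s=pose(); T=ctrl.get_calibration('wrist')['cam_to_world']
print('cam in tool',r.inv().apply(T[:3,3]-p), 'cam axes in tool',r.inv().apply(T[:3,:3].T))
t=lambda u,v,z: r.inv().apply(px2w('wrist',u,v,z)-p).round(4)
print('screws',t(277,151.5,.012),t(387,151.5,.012)); print('oct front',t(328.5,246,.0735),'ferrule',t(328.5,155,.0725))
E
```

```text
cam in tool [ 0.08262764 -0.00018807 -0.15034595] cam axes in tool [[ 8.59398629e-04  9.99999630e-01 -3.59223193e-05]
 [-9.52925525e-01  8.08051420e-04 -3.03203381e-01]
 [-3.03203240e-01  2.94803865e-04  9.52925867e-01]]
screws [ 0.0631 -0.0252  0.05  ] [0.0632 0.0289 0.05  ]
oct front [ 0.0351  0.0001 -0.0115] ferrule [ 0.0679  0.     -0.0105]
```

View pics/w11c.png

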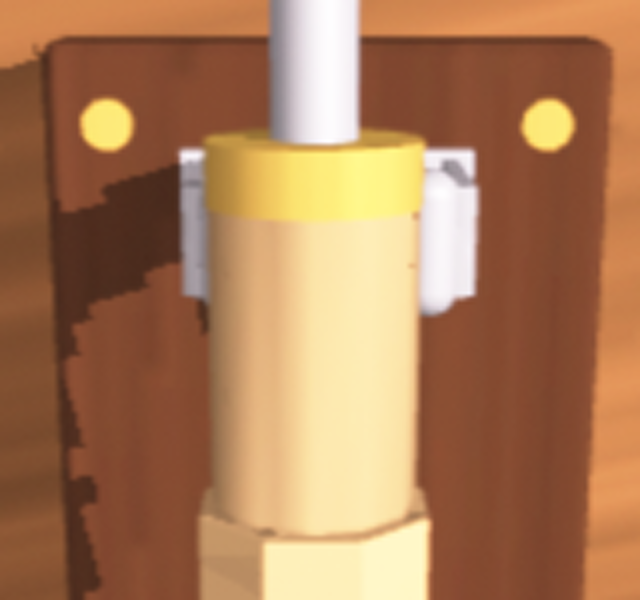

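step_arm([
  [[0.25, 0.16, 0], 0, 0.1],
  [[0, 0, 0.8], 0, 0.1],
  [[0, 0, 0.5], 0, 0.1],
  [[0, 0, 0], 0, 0.1],
], force=60)

```text
clock: 35.02
tool_pos: [0.5142, -0.3838, 0.0477]
tcp_rot: [-0.001, 0.109, 0.994, 0.0]
wrist_force: [-0.8, -0.9, -0.8]
opening: 0.0214
```

step_arm([
  [[0, 0, 0.3], 0, 0.1],
  [[0, 0, 0.3], 0, 0.1],
  [[0, 0, 0], 0, 0.1],
])

```text
clock: 35.4
tool_pos: [0.5153, -0.3849, 0.0445]
tcp_rot: [0.001, 0.109, 0.994, -0.0]
wrist_force: [-2.5, 2.2, 9.7]
opening: 0.0208
```

step_arm([
  [[0, 0, 0.2], 0, 0.1],
  [[0, 0, 0], 0, 0.1],
])

```text
clock: 35.65
tool_pos: [0.5157, -0.3851, 0.0433]
tcp_rot: [0.001, 0.109, 0.994, -0.001]
wrist_force: [-2.8, 2.8, 14.5]
opening: 0.0215
```

step_arm([
  [[0, 0, 0.2], 0, 0.1],
  [[0, 0, 0], 0, 0.1],
])

```text
clock: 35.9
tool_pos: [0.5162, -0.3852, 0.0417]
tcp_rot: [0.002, 0.109, 0.994, -0.001]
wrist_force: [-3.1, 2.4, 15.2]
opening: 0.0211
```

step_arm([
  [[0, 0, 0.25], 0, 0.1],
  [[0, 0, 0], 0, 0.1],
])

```text
clock: 36.15
tool_pos: [0.5168, -0.3853, 0.0389]
tcp_rot: [0.002, 0.109, 0.994, -0.001]
wrist_force: [-1.1, 1.2, 12.3]
opening: 0.0212
```

step_arm([
  [[0, 0, 0.25], 0, 0.1],
  [[0, 0, 0], 0, 0.1],
])

```text
clock: 36.4
tool_pos: [0.5169, -0.3852, 0.0354]
tcp_rot: [0.002, 0.109, 0.994, -0.001]
wrist_force: [1.8, 0.2, 3.5]
opening: 0.0213
```

```bash
python3 - <<'E'
from h import *
p,r,s=pose(); print(p,s['clock'],s['wrist_force'],s['ft_torque'])
for n in ('wrist','side'):
    im=ctrl.get_image(n)[:,:,::-1].copy()
    im=cv2.resize(im[300:430,380:580],None,fx=4,fy=4,interpolation=2) if n=='side' else cv2.resize(im[100:330,200:460],None,fx=2.5,fy=2.5,interpolation=2)
    cv2.imwrite(f'pics/{n}12.png',im)
E
```

```text
[ 0.5169146  -0.38516224  0.03543006] 36.4 [1.79201826 0.17328041 3.4730928 ] [-0.02468004 -0.44410924  0.00222217]
```

View pics/side12.png

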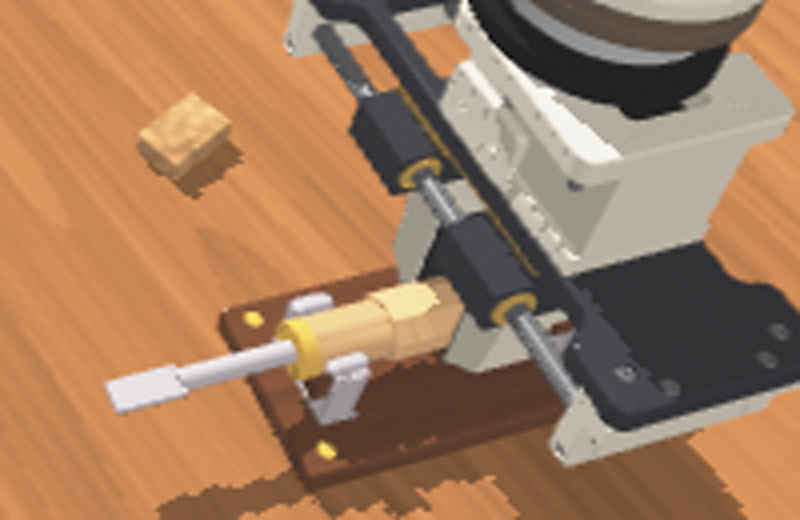

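View pics/wrist12.png

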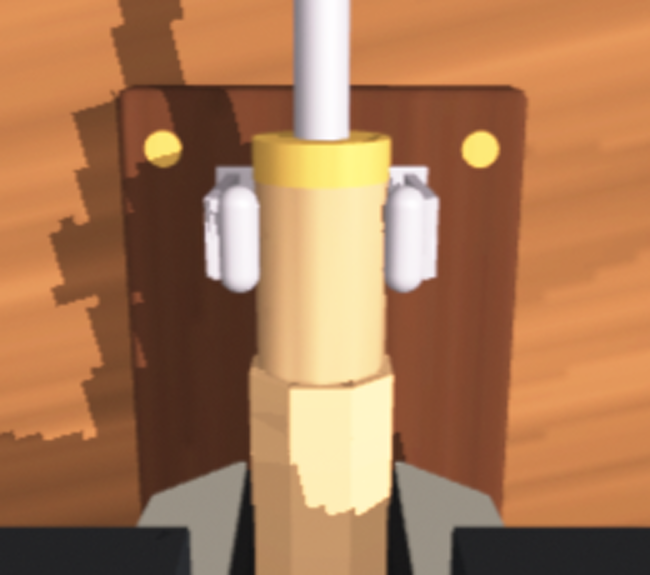

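step_arm([
  [[0, 0, 0.2], 0, 0.1],
  [[0, 0, 0.2], 0, 0.1],
  [[0, 0, 0], 0, 0.1],
])

```text
clock: 36.88
tool_pos: [0.5154, -0.3847, 0.0316]
tcp_rot: [0.001, 0.109, 0.994, -0.0]
wrist_force: [-1.4, 1.4, 16.4]
opening: 0.0213
```

step_arm([
  [[0, 0, 0.2], 0, 0.1],
  [[0, 0, 0], 0, 0.1],
  [[0, 0, 0], 0, 0.1],
])

```text
clock: 37.25
tool_pos: [0.5154, -0.3848, 0.0314]
tcp_rot: [0.001, 0.109, 0.994, -0.0]
wrist_force: [-4.9, 4.4, 28.6]
opening: 0.0212
```

Hard stop at z=0.0314, 28 N: home. Relieving the force, then releasing.

step_arm([
  [[0, 0, -0.2], 0, 0.1],
  [[0, 0, 0], 0, 0.1],
  [[0, 0, 0], 0, 0.45],
  [[0, 0, 0], 0, 0.45],
  [[0, 0, 0], 0, 0.45],
  [[0, 0, 0], 0, 0.45],
])

```text
clock: 38.0
tool_pos: [0.5141, -0.384, 0.029]
tcp_rot: [-0.001, 0.109, 0.994, 0.0]
wrist_force: [0.4, 0.6, -0.4]
opening: 0.041
```

step_arm([
  [[0, 0, -1], 0, 0.45],
  [[0, 0, -4], 0, 0.45],
  [[0, 0, -5], 0, 0.45],
  [[0, 0, -5], 0, 0.45],
  [[-4, 0, 0], 0, 0.45],
  [[-5, 0, 0], 0, 0.45],
  [[0, 0, 0], 0, 0.45],
  [[0, 0, 0], 0, 0.45],
])

```text
clock: 39.0
tool_pos: [0.6018, -0.4037, 0.1795]
tcp_rot: [-0.001, 0.109, 0.994, 0.0]
wrist_force: [-0.5, -0.3, 0.2]
opening: 0.0419
```

```bash
python3 - <<'E'
from h import *
p,r,s=pose(); print(p,s['clock'],s['wrist_force'],s['ft_torque'])
ims={}
for n in ('wrist','side','top'):
    ims[n]=im=ctrl.get_image(n)[:,:,::-1].copy(); cv2.imwrite(f'pics/{n}13.png',im)
cv2.imwrite('pics/side13c.png',cv2.resize(ims['side'][330:430,400:560],None,fx=5,fy=5,interpolation=2))
for cam in ('wrist','side'):
  T=ctrl.get_calibration(cam)['cam_to_world']
  for q in ('rail_home','gouge'): print(cam,q,[(round(d['confidence'],2),(T[:3,:3]@d['at']+T[:3,3]).round(4)) for d in ctrl.tip_of(cam,q)])
E
```

```text
[ 0.60177796 -0.40366042  0.17950048] 39.0 [-0.53919401 -0.31891537  0.15373909] [ 0.0277327  -0.02531146 -0.00926203]
wrist rail_home []
wrist gouge [(0.73, array([ 0.5156, -0.3877,  0.0348]))]
side rail_home [(0.94, array([ 0.5138, -0.3807,  0.036 ]))]
side gouge [(0.82, array([ 0.516 , -0.381 ,  0.0354])), (0.64, array([0.2254, 0.2316, 0.0106]))]
```

View pics/side13c.png

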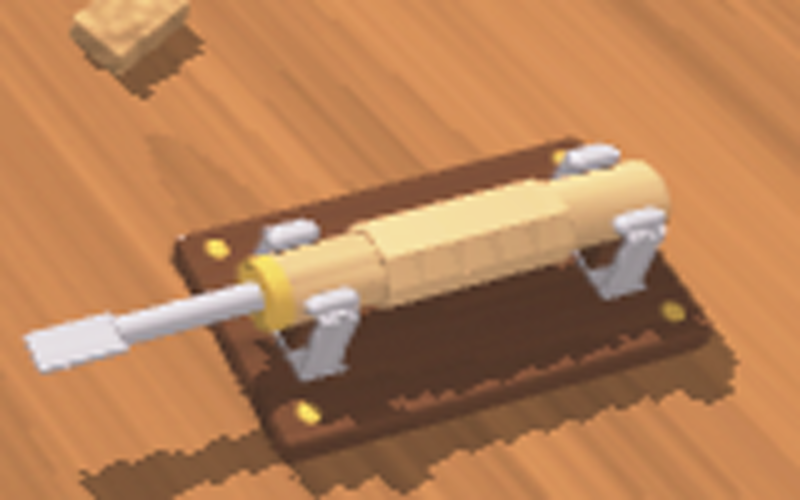

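View pics/wrist13.png

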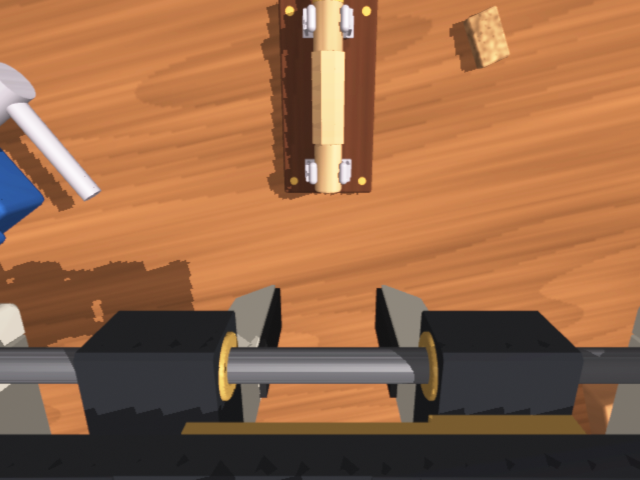

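View pics/top13.png

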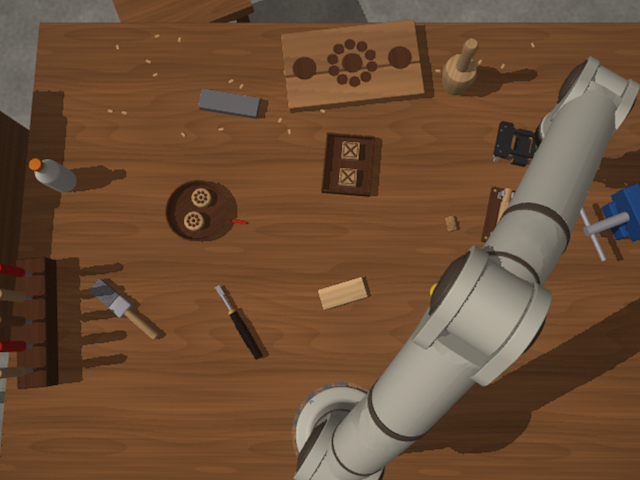

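Both clips hold the gouge, and the octagon (wrist v 52–143) sits midway between the clips (v 20 and 172). I'll check height and level by overlaying the predicted home outline on the side view.

```bash
python3 - <<'E'
from h import *
im=cv2.imread('pics/side13.png'); f=5
o=cv2.resize(im[330:430,400:560],None,fx=f,fy=f,interpolation=2)
a=np.radians(167.5);u=np.array([np.cos(a),np.sin(a)]);n=np.array([-u[1],u[0]])
q=lambda p:tuple(int(x) for x in ((w2px('side',p)+.5-[400,330])*f))
for zc,col in ((.032,(0,255,0)),(.038,(255,0,255))):
  c=np.array([.5145,-.3835])
  for t in (-65,65):
    P=[q([*(c+u*t/1e3+n*.010*np.cos(k)),zc+.010*np.sin(k)]) for k in np.linspace(0,6.28,30)]
    cv2.polylines(o,[np.int32(P)],True,col,1)
  cv2.line(o,q([*(c-u*.065),zc+.01]),q([*(c+u*.065),zc+.01]),col,1)
cv2.imwrite('pics/ov.png',o)
E
```

```text
(no output)
```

View pics/ov.png

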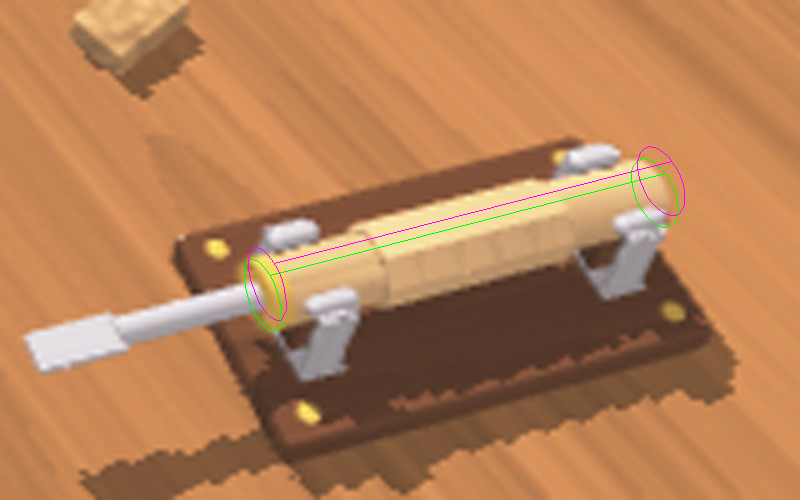

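The home outline (green) matches the handle at both ends, so it is level and seated. Handing in.

```bash
python3 -c "
from workcell import ctrl
print(ctrl.finish_job())"
```

```text
the job is handed in; nothing more can be done
None
```

The job is done and handed in at about 39 s of the 109 s allowed. Both rosettes are in the dish, both corner blocks are in the tray, and the gouge is snapped into both rail clips.

- **Rosettes and blocks:** the last top view shows all four flat, carved face up and none on top of another. I left the yellow disc and the black gouge alone.
- **Gouge:** it passed the lips at about 15 N and came to a hard stop at a tool height of 31.4 mm. The final press reached about 28 N, above the suggested 10–20 N but well under the limits. After release, the side view shows it level and seated in both clips. The wrist view shows the octagon midway between them, and the network fixes for the gouge and the home point agreed within about 2 mm.

**Disagreements:**
- The wrist view put the tray about 7 mm and the rail about 4 mm further along than the top view did. I aimed between the two readings, well within the clearances.
- My first gouge reading from the top view mistook a shadow for the handle's end; I corrected it with the wrist view before gripping.

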